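# Slide the slotted drip tier onto the drying stand and lock it

### The job

Pick up the loose slotted tier by its tab and slide it sideways onto the drying stand's flat stem, in the gap between the collar and the cap. Lower it over the collar's hub, pressing lightly until you feel it bottom on the collar, and only then turn it there until its slot points straight away from the lower tier's slot, and let go. Be gentle with the stand (never more than about 15 N), keep the tier level on the stem, do not turn the lower tier, and leave everything else where it is.

Things in the scene. Friction and masses are not known exactly. Their poses are not given: they have to be found in the camera images.
- tier: Loose slotted tier: white plastic disc with drain dots, 120 mm across, 6 mm thick, 0.1 to 0.16 kg, flat on the ledge left or right of the stand. Round centre hole 25 mm across; straight slot 11 mm wide from the hole out through the rim along its +x. Upright grip tab on top, opposite the slot. Origin: centre of the underside, z up. Its +x starts within 0.9 rad of world +x.
- tier_slot (a point): Middle of the mouth of the loose tier's slot, at the underside, 60 mm from the tier's centre along its +x.
- tier_tab (a point): Middle of the loose tier's grip tab, 44 mm from the tier's centre along its -x, 30 mm above the underside. The tab is 26 mm long along the tier's x, 10 mm thick along its y, and reaches from the disc's top face (6 mm) to 40 mm above the underside.
- stand: Drying stand, fixed: white base 130 x 130 x 30 mm, drip tray in its front (-x) side. Origin: centre of the underside, z up, yaw within 0.35. Flat-sided steel stem in the middle, 20 mm along the stand's x, 8 mm along its y, so a slot goes on only along the stand's x (from the front the tier travels along +x, slot mouth first). On the stem: lower tier, grey collar, end cap.
- stem_gap (a point): Point on the stem's axis, 141 mm above the stand's origin, in the gap between collar and cap. A tier whose underside is 136 to 148 mm above the stand's origin passes through the gap. Above it is the cap: round, 34 mm across, from 158 to 166 mm, too wide for the tier's hole.
- collar_lowest (a point): Fixed point on the stem's axis, 104 mm above the stand's origin: the lowest place of the collar's top face, on which the tier comes to lie. The collar (44 mm across) is clamped at another height each time: its top face is 0 to 16 mm above this point. That height is not reported: feel for it. Loads under 40 N do not shift it.
- hub_lowest (a point): Fixed point on the stem's axis, 116 mm above the stand's origin: the lowest place of the top of the collar's hub, which moves with the collar (0 to 16 mm higher). The hub stands on the collar's top face, round, 23 mm across (1 mm clearance all round in the tier's hole), 12 mm tall, its upper 2.5 mm coned to 19 mm across. Over it the tier can be turned about the stem.
- lower_tier: Tier already on the stand, same shape, underside 58 mm above the stand's origin, tab up to 98 mm. Origin: centre of the underside, on the stem; z up; slot along its +x, tab along its -x. Held by friction, its slot turned 0.6 to 1.1 rad anticlockwise (from above) from the stand's -x. Leave it as it is.
- lower_slot (a point): Middle of the mouth of the lower tier's slot, 60 mm from the stem along the lower tier's +x.
- cover: A bystander much like the loose tier (white disc 120 mm across, 6 mm thick, same tab along its -x) but without a slot: only a round centre hole. Leave it alone. Origin: centre of the underside.
- bottle0: Glass feeding bottle, 62 mm across, 163 mm tall, far left side. Origin: centre of the underside.
- bottle1: Glass feeding bottle, same, to the left of the stand. Origin: centre of the underside.
- bottle2: Glass feeding bottle, same, right side. Origin: centre of the underside.
- nipple: Mint silicone nipple, 48 mm across, 41 mm tall, in front of the stand. Origin: centre of the underside.
- pacifier_case: White clipped pacifier case, 60 x 85 x 40 mm, in front of the stand. Origin: centre of the underside.
There are look-alikes about, which are no part of the job. Leave any pink, purple or turquoise look-alike of the tier alone.

How it is judged:
By the outcome, as a careful person would: the job done as asked, in the order asked, and still so for the second after the job is handed in, with the robot touching nothing.
It also fails if it takes over 61 s, if anything falls off the work surface, if the arm or the gripper's body presses on something with over 40 N, if the wrist force passes 120 N, or if a joint passes its speed limit or range.

### The arm

A 6-joint arm with a two-finger parallel gripper is mounted at the origin on the work surface. World frame = base frame: x ahead of the robot, y to its left, z up, the work surface at z = 0. Lengths are in m, angles in rad, forces in N, time in s.
With the tool pointing down it reaches from about 0.3 to 0.775 m from the base axis. Payload 14.6 kg.
Tool frame: the origin (TCP) lies between the finger pads; the fingertips stand 19 mm ahead of it and the grasp point (between the pads) is the TCP (ctrl.finger_overhang is the distance from the TCP to the fingertips, in m); z points along the fingers, y is the direction in which the jaws open and shut (so a half turn about z gives the same grasp; the last joint's range is limited). The gripper opens to 94 mm and grips with 3 to 60 N. Pads are 16 mm wide; open, the fingers measure 119 mm over their backs; the gripper's body (75 mm by 177 mm) begins 78 mm behind the grasp point.
Start: joints at [1.08, 0.3, 1.521, -0, 1.321, -0.067], TCP at [0.226, 0.501, 0.224] pointing down, gripper open.
Joint ranges: [-3.03, 3.03], [-0.79, 2.21], [0.23, 2.52], [-1.04, 4.18], [0, 3.07], [-2.55, 2.55]. Speed limits (rad/s): [2.22, 2.22, 2.57, 3.14, 3.14, 3.14].

### API

Orientations are given as [roll, pitch, yaw] about the fixed x, y, z axes, in that order (R = Rz(yaw) Ry(pitch) Rx(roll)).
In Python, from station import ctrl gives the robot as it stands.
- The arm moves only by the tool send_rows, never from a script. Its argument "series" is a list of rows, each a list of 7 numbers: the turn, a rotation vector about the tool's x, y, z in degrees, then the shift along the tool's x, y, z in m, then the gripper's target within -1 to 1 (fully open at 1, half-way at 0, shut at -1). A call has 1 to 8 rows; each row is the pose to reach, as a shift and turn from the pose commanded when the call began, along the tool's axes at that moment; what a row does not reach only later rows make up. A row lasts 1/10 s, in which the tool goes at most 50 mm and 8.59 degrees, less where a joint would pass 70% of its speed; a pose out of reach is approached as far as the arm can. A call with a gripper value outside its range is refused whole. The fingers move at their own pace and stop on an object; "force" is the grip in N (left out, the last holds). Time passes only in rows, so rows that repeat a pose let the fingers close. It gives the time, the measured TCP pose, the force and the opening at its end, in the units of the state.
- ctrl.get_obs(): the state, without advancing time (a new reading comes with each control period).
- ctrl.camera(name): name is "side" or "top"; returns a dict with "pixels" (420x560x3 uint8, red, green, blue), "z_map" (420x560 float32, m along the optical axis (not along the pixel's ray), 0 where there is no reading), "fov_y" (degrees; the focal length in pixels is half the picture's height over the tangent of half this angle, whatever the lens; pixels are square), "cx", "cy" (the principal point, pixels), "R" (3x3) and "t" (3): a world point X has camera coordinates R X + t. Camera axes: x right, y down, z forward; pixel columns grow to the right and rows downward; lengths in m; the calibration is good to about 2 mm. A picture is of the moment at which its call begins.
- ctrl.hand_in(): hands the job in, once; it reports no verdict.
The state is a dict: "time_s": time; "qpos": joint angles; "joint_vel": joint speeds; "tau": joint torques, N m; "ee_pos": TCP position; "eef_rot": TCP orientation; "force": force on the tool from outside, world axes, zero at the start; "moment": the same for the moment, N m; "grip_width": finger opening in m.
Only numpy, scipy, OpenCV 4.12 (cv2) and the standard library are available. Lean on these libraries where they do the work, as an engineer would, in place of code of your own. Each camera call takes 0.05 s, during which the arm holds its last target.

## Working session

There is one attempt and no reset: what is moved stays moved. The work goes in short steps, Python scripts to look and compute and a tool call to move; the robot and the scene stay as the last step left them, time stands still between calls to the robot, and variables do not carry over. Pictures are saved under pics/ and viewed, and the job is handed in when it is done.

Besides the shell and the picture viewer there is one more tool, called after "Emit:" in YAML: its name, and indented under it one key for each argument. send_rows: Moves the arm, as the interface text tells. Its arguments: {"type":"object","properties":{"series":{"type":"array"},"force":{"type":"number"}},"required":["series"]}

```bash
ls; mkdir -p pics; python3 - <<'E'
from station import ctrl
import cv2, numpy as np
for n in ("side","top"):
    c=ctrl.camera(n)
    cv2.imwrite(f"pics/{n}0.png",c["pixels"][:,:,::-1])
    np.savez(f"{n}0.npz",**c)
    print(n,c["fov_y"],c["cx"],c["cy"],np.round(c["R"],3).tolist(),np.round(c["t"],3))
print(ctrl.get_obs(), ctrl.finger_overhang)
E
```

```text
pics
side 51.51528004496651 274.19127638121756 208.6757397990755 [[0.87, -0.493, 0.016], [-0.357, -0.651, -0.67], [0.34, 0.577, -0.743]] [-0.423  0.23   1.303]
top 42.00307713461687 279.29937544239954 203.84200172365993 [[0.02, -1.0, 0.004], [-0.992, -0.021, -0.126], [0.126, -0.001, -0.992]] [0.005 0.498 1.468]
{'time_s': 0.1, 'qpos': array([ 1.08038557e+00,  3.00416675e-01,  1.52150589e+00, -2.47307705e-06,
        1.32070883e+00, -6.65848558e-02]), 'joint_vel': array([-1.42714058e-03, -1.48607536e-03, -2.10461758e-03,  1.18623100e-03,
        8.90880756e-07, -2.26980192e-03]), 'tau': array([ 1.09648445e-03, -5.32631385e+01, -3.53290021e+01,  7.09003396e-02,
        2.34001590e-02, -8.54559431e-06]), 'ee_pos': array([0.22608287, 0.50115052, 0.22394798]), 'eef_rot': array([-3.14055606e+00, -6.67230133e-05,  2.71776733e+00]), 'force': array([-0.69336382, -0.44257701,  0.20672329]), 'moment': array([ 0.02414773,  0.01272932, -0.04962161]), 'grip_width': 0.09413058131619802} 0.019
```

View pics/side0.png

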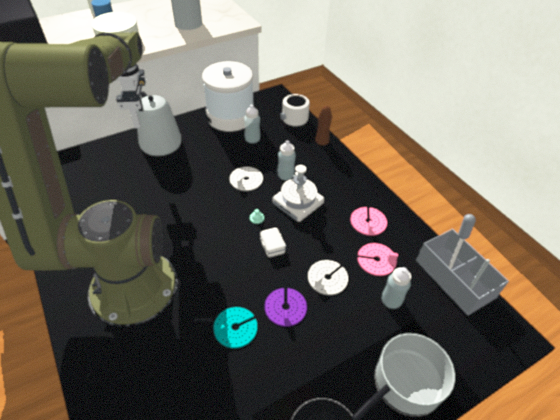

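View pics/top0.png

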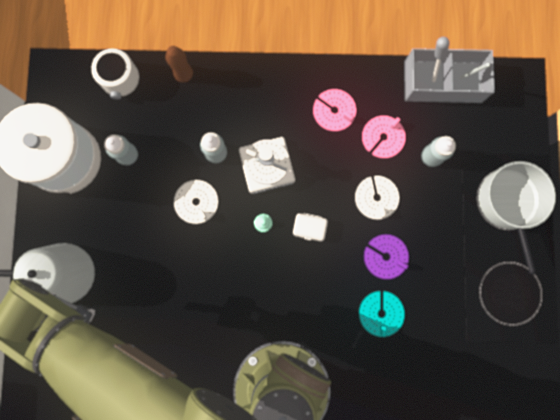

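Candidates for the tier in the top view are: white slotted disc (377,197), white disc without a slot (196,201; the cover), pink (334,110) and (384,136), purple (386,256), and turquoise (382,313). I choose the white slotted one at (377,197), which is at (328,277) in the side view. I'll check it in a close crop.

```bash
python3 - <<'E'
import cv2, numpy as np
t=cv2.imread("pics/top0.png"); s=cv2.imread("pics/side0.png")
def crop(im,x,y,w,h,k): return cv2.resize(im[y:y+h,x:x+w],None,fx=k,fy=k,interpolation=cv2.INTER_CUBIC)
a=crop(t,345,165,65,65,6); b=crop(s,295,245,65,65,6)
cv2.imwrite("pics/c1.png",np.hstack([a,b]))
a=crop(t,230,125,75,75,5); b=crop(s,262,155,75,75,5)
cv2.imwrite("pics/c2.png",np.hstack([a,b]))
E
```

```text
(no output)
```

View pics/c1.png

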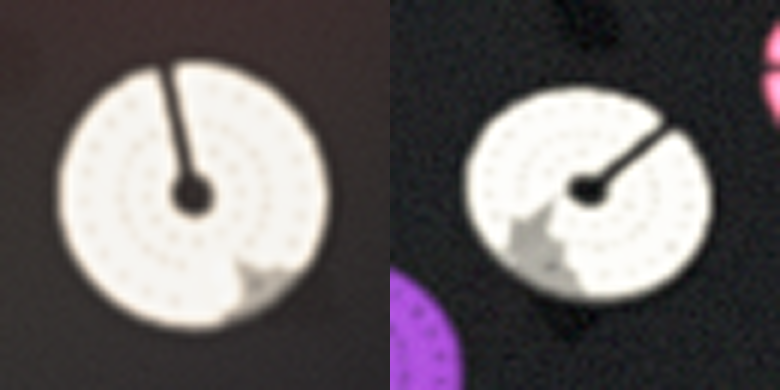

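View pics/c2.png

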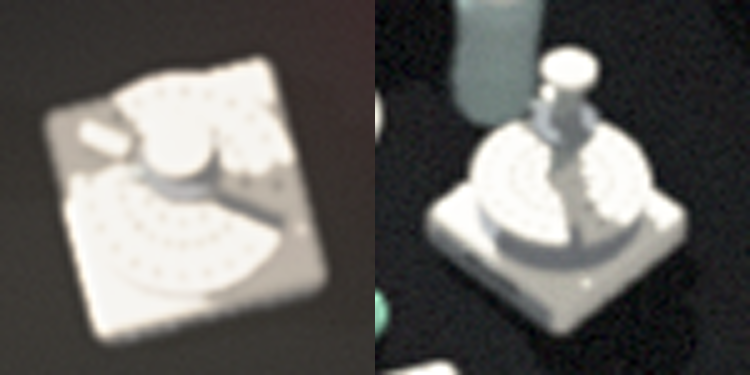

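The left crop confirms a white disc with a slot running up from its hole. The mouth is near top-image (372.5,176), the hole at (377,197). The stand crop shows the cap near (265.5,155), and the lower slot runs from the hub to (286,168). Next I'll turn these into world positions with the depth map.

```bash
cat > h.py <<'E'
import numpy as np, cv2
def cloud(c):
    H,W=c["z_map"].shape; f=H/2/np.tan(np.radians(float(c["fov_y"]))/2)
    u,v=np.meshgrid(np.arange(W),np.arange(H)); z=c["z_map"]
    P=np.stack([(u-c["cx"])*z/f,(v-c["cy"])*z/f,z],-1)
    return (P-c["t"])@c["R"]   # R^T (P-t)
def proj(c,X):
    H=c["z_map"].shape[0]; f=H/2/np.tan(np.radians(float(c["fov_y"]))/2)
    p=np.asarray(X)@c["R"].T+c["t"]; return np.stack([c["cx"]+f*p[...,0]/p[...,2],c["cy"]+f*p[...,1]/p[...,2]],-1)
def ray(c,u,v,zw):
    H=c["z_map"].shape[0]; f=H/2/np.tan(np.radians(float(c["fov_y"]))/2)
    d=np.array([(u-c["cx"])/f,(v-c["cy"])/f,1])@c["R"]; o=-c["t"]@c["R"]
    return o+d*(zw-o[2])/d[2]
E
python3 - <<'E'
from h import *
t=dict(np.load("top0.npz")); s=dict(np.load("side0.npz"))
for n,c,(x,y),win in (("top",t,(377,197),(345,165,65,65)),("side",s,(328,277),(295,245,65,65)),("cov_top",t,(196,201),(165,170,65,65)),("cov_side",s,(246,179),(222,160,50,40))):
    P=cloud(c); x0,y0,w,h=win
    Q=P[y0:y0+h,x0:x0+w].reshape(-1,3)
    px=c["pixels"][y0:y0+h,x0:x0+w].reshape(-1,3).astype(int)
    m=(px.min(1)>150)
    D=Q[m]; print(n,"disc z",np.percentile(D[:,2],[5,50,95]),"n",m.sum())
    d=D[np.abs(D[:,2]-np.median(D[:,2]))<.006]
    (cx,cy),r=cv2.minEnclosingCircle((d[:,:2]*1000).astype(np.float32)); print(" circ",cx,cy,r, "mid", (d[:,:2].max(0)+d[:,:2].min(0))*500)
    hi=Q[(Q[:,2]>.02)&(Q[:,2]<.06)]; print(" tab pts",len(hi),hi.mean(0) if len(hi) else "", hi[:,2].max() if len(hi) else "")
# slot in top/side
print("top hole",ray(t,345+192/6,165+193/6,.006),"mouth",ray(t,345+167/6,165+68/6,.006))
print("side hole",ray(s,295+(588-390)/6,245+189/6,.006),"mouth",ray(s,295+(668-390)/6,245+125/6,.006))
# stand
P=cloud(t); 
for n,c,win in (("top",t,(230,125,75,75)),("side",s,(262,155,75,75))):
    x0,y0,w,h=win; Q=cloud(c)[y0:y0+h,x0:x0+w].reshape(-1,3)
    print(n,np.histogram(Q[:,2],bins=np.arange(0,.2,.006)))
    cap=Q[(Q[:,2]>.155)&(Q[:,2]<.175)&(np.abs(Q[:,0]-.3)<.3)]
    print("cap",len(cap),np.median(cap,0),(cap.max(0)+cap.min(0))/2)
    b=Q[(Q[:,2]>.027)&(Q[:,2]<.034)]; rect=cv2.minAreaRect((b[:,:2]*1000).astype(np.float32)); print("base",len(b),rect)
    l=Q[(Q[:,2]>.060)&(Q[:,2]<.068)]; print("lt",cv2.minEnclosingCircle((l[:,:2]*1000).astype(np.float32)))
    tb=Q[(Q[:,2]>.085)&(Q[:,2]<.102)];print("tabz",len(tb),np.median(tb,0) if len(tb) else 0)
E
```

```text
top disc z [-0.00045298  0.00606108  0.01357815] n 1408
 circ 526.6087036132812 -257.4598388671875 62.1374397277832 mid [ 527.09628922 -256.77534485]
 tab pts 46 [ 0.48408993 -0.26539736  0.03715679] 0.04592235640585816
side disc z [0.00070336 0.00566104 0.02469053] n 1028
 circ 567.9031982421875 -252.06727600097656 100.97003173828125 mid [ 566.91851245 -256.97244542]
 tab pts 49 [ 0.48392376 -0.26953742  0.03448368] 0.04405943079327726
cov_top disc z [0.00018821 0.00588327 0.01342087] n 1423
 circ 503.9995422363281 248.99700927734375 61.740779876708984 mid [504.0471935  248.72034737]
 tab pts 40 [0.46642922 0.22471626 0.03844344] 0.045753571320987216
cov_side disc z [-0.00029289  0.00510727  0.0286933 ] n 578
 circ 503.5494384765625 250.32252502441406 65.19457244873047 mid [506.45891445 250.00303626]
 tab pts 37 [0.46718267 0.22222796 0.03301164] 0.043205100506245715
top hole [ 0.52582753 -0.25749475  0.006     ] mouth [ 0.58464147 -0.24592582  0.006     ]
side hole [ 0.52740643 -0.25997243  0.006     ] mouth [ 0.58598861 -0.24756957  0.006     ]
top (array([1518,  144,   18,   84, 
[... 841 characters left out ...]
95,   35,   25,   24,   32,   31,   29,   39,   54,   21,   17,
          7,    5,    6,    3,    6,   52,    8,    0,    0,    0,    0]), array([0.   , 0.006, 0.012, 0.018, 0.024, 0.03 , 0.036, 0.042, 0.048,
       0.054, 0.06 , 0.066, 0.072, 0.078, 0.084, 0.09 , 0.096, 0.102,
       0.108, 0.114, 0.12 , 0.126, 0.132, 0.138, 0.144, 0.15 , 0.156,
       0.162, 0.168, 0.174, 0.18 , 0.186, 0.192, 0.198]))
cap 11 [0.59711857 0.04897333 0.16440366] [0.59720608 0.04802017 0.16352029]
base 375 ((606.6635131835938, 93.56158447265625), (145.76889038085938, 229.74041748046875), 5.422494411468506)
lt ((615.625732421875, 96.26242065429688), 105.79088592529297)
tabz 83 [0.62821599 0.17008162 0.09464628]
```

```bash
python3 - <<'E'
import cv2, numpy as np
t=cv2.imread("pics/top0.png"); s=cv2.imread("pics/side0.png")
def crop(im,x,y,w,h,k,o):
    c=cv2.resize(im[y:y+h,x:x+w],None,fx=k,fy=k,interpolation=cv2.INTER_CUBIC)
    for i in range(0,w,10): cv2.line(c,(int((i+.5)*k),0),(int((i+.5)*k),6),(0,255,255),1); cv2.putText(c,str(x+i),(int((i+.5)*k),16),0,.35,(0,255,255))
    for i in range(0,h,10): cv2.line(c,(0,int((i+.5)*k)),(6,int((i+.5)*k)),(0,255,255),1); cv2.putText(c,str(y+i),(8,int((i+.5)*k)),0,.35,(0,255,255))
    c=(255*(c/255.)**1.8).astype(np.uint8)
    cv2.imwrite(o,c)
crop(t,233,128,70,72,8,"pics/c3.png")
crop(s,266,160,65,65,9,"pics/c4.png")
E
```

```text
(no output)
```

View pics/c3.png

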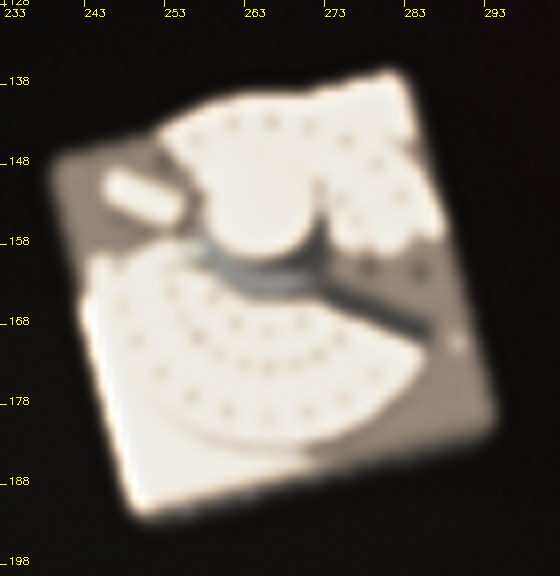

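View pics/c4.png

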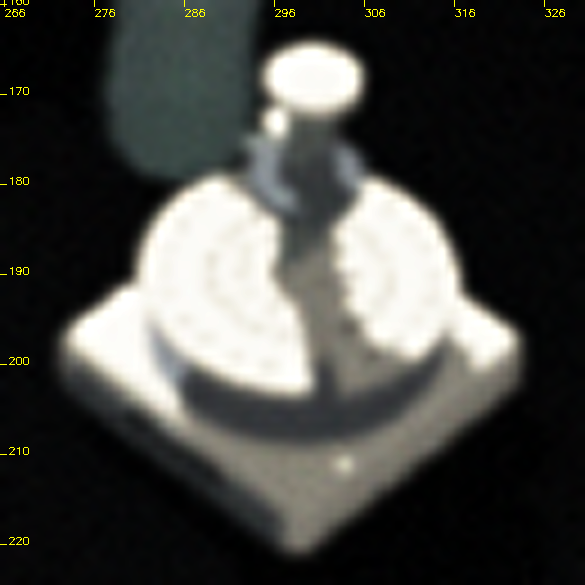

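```bash
cat > fit.py <<'E'
from h import *
from scipy.optimize import minimize
K=8
def mask(c,win,thr):
    x,y,w,h=win
    g=c["pixels"][y:y+h,x:x+w].astype(np.float32).max(2)
    G=cv2.resize(g,None,fx=K,fy=K,interpolation=cv2.INTER_LINEAR)
    return (G>thr).astype(np.uint8)
def fill(m,c,win,X,val=1,hull=True):
    p=(proj(c,X)-np.array(win[:2])+.5)*K-.5
    p=p.astype(np.float32)
    if hull: p=cv2.convexHull(p)[:,0]
    cv2.fillPoly(m,[np.round(p*16).astype(np.int32)],val,shift=4)
a=np.linspace(0,2*np.pi,72,endpoint=False)
def cyl(r,z0,z1,x=0,y=0): return np.concatenate([np.c_[x+r*np.cos(a),y+r*np.sin(a),0*a+z] for z in (z0,z1)])
def box(sx,sy,z0,z1,x=0,y=0): return np.array([[x+i*sx/2,y+j*sy/2,z] for i in(-1,1) for j in(-1,1) for z in(z0,z1)])
def tf(X,x,y,th):
    c,s=np.cos(th),np.sin(th); return np.c_[x+c*X[:,0]-s*X[:,1],y+s*X[:,0]+c*X[:,1],X[:,2]]
def stand(c,win,p):
    m=np.zeros((win[3]*K,win[2]*K),np.uint8)
    for X in (box(.13,.13,0,.03),cyl(.06,.058,.064),cyl(.017,.158,.166),box(.02,.008,.06,.16),cyl(.022,.1,.112)): fill(m,c,win,tf(X,*p))
    return m
def tier(c,win,p,z=0):
    m=np.zeros((win[3]*K,win[2]*K),np.uint8)
    fill(m,c,win,tf(cyl(.06,z,z+.006),*p))
    h=np.zeros_like(m); 
    # through-hole visible dark: top & bottom intersections
    for X in (np.c_[.0125*np.cos(a),.0125*np.sin(a)],np.array([[0,-.0055],[.062,-.0055],[.062,.0055],[0,.0055]])):
        A=np.zeros_like(m);fill(A,c,win,tf(np.c_[X,0*X[:,0]+z+.006],*p))
        h|=A
    m[h>0]=0
    fill(m,c,win,tf(box(.026,.01,z+.006,z+.04,-.044),*p))
    return m
def fit(fn,views,p0,steps=(.003,.003,.04)):
    def cost(q):
        p=np.array(p0)+q*np.array(steps); return sum(((fn(c,w,p)!=m)&(k>0)).mean() for c,w,m,k in views)*1e3
    best=None
    for s in (np.eye(3),-np.eye(3)):
        r=minimize(cost,np.zeros(3),method="Nelder-Mead",options=dict(initial_simplex=np.r_[[np.zeros(3)],s],xatol=.01,fatol=.01))
        if best is None or r.fun<best.fun: best=r
    return np.array(p0)+best.x*np.array(steps),best.fun
E
cat > run1.py <<'E'
from fit import *
t=dict(np.load("top0.npz")); s=dict(np.load("side0.npz"))
def view(c,win,thr,ex=None):
    m=mask(c,win,thr);k=np.ones_like(m)
    if ex: 
        x0,y0,x1,y1=[int(v*K) for v in (ex[0]-win[0],ex[1]-win[1],ex[2]-win[0],ex[3]-win[1])]; k[max(y0,0):y1,max(x0,0):x1]=0
    return c,win,m,k
vt=view(t,(233,128,70,72),90); vs=view(s,(262,158,72,68),50,(262,158,297,184))
for n,v in (("top",[vt]),("side",[vs]),("both",[vt,vs])): print("stand",n,fit(stand,v,(.608,.052,.24)))
wt=view(t,(345,165,65,65),115); ws=view(s,(297,255,60,45),110)
for n,v in (("top",[wt]),("side",[ws]),("both",[wt,ws])): print("tier",n,fit(tier,v,(.527,-.2585,.2)))
E
python3 run1.py
```

```text
stand top (array([0.60995954, 0.05333518, 0.277048  ]), np.float64(28.797743055555554))
stand side (array([0.61161016, 0.05095322, 0.26158406]), np.float64(30.142590890522875))
stand both (array([0.6099676 , 0.05161767, 0.26416501]), np.float64(61.19363109827264))
tier top (array([ 0.52509581, -0.25553915,  0.17377193]), np.float64(50.37721893491124))
tier side (array([ 0.52733359, -0.25853862,  0.21895709]), np.float64(65.01736111111111))
tier both (array([ 0.52699836, -0.25848932,  0.19925688]), np.float64(116.15918803418803))
```

```bash
cat >> run1.py <<'E'
def ov(v,fn,p,o):
    c,w,m,k=v; x,y,W,H=w
    im=cv2.resize(c["pixels"][y:y+H,x:x+W,::-1],None,fx=K,fy=K,interpolation=cv2.INTER_LINEAR)
    for q,col in ((fn(c,w,p),(0,0,255)),(m,(0,255,0))):
        cs,_=cv2.findContours(q,cv2.RETR_LIST,cv2.CHAIN_APPROX_NONE); cv2.drawContours(im,cs,-1,col,1)
    return cv2.resize(im,(400,int(400*im.shape[0]/im.shape[1])))
def st(a,b):
    h=min(a.shape[0],b.shape[0]); return np.hstack([a[:h],b[:h]])
cv2.imwrite("pics/o1.png",st(ov(vt,stand,(.60996,.05333,.277),0),ov(vs,stand,(.6116,.05095,.2616),0)))
cv2.imwrite("pics/o2.png",st(ov(wt,tier,(.5251,-.2555,.1738),0),ov(ws,tier,(.5273,-.2585,.219),0)))
E
sed -i 's/^for n,v/if 0:\n  for n,v/' run1.py; sed -i 's/^if 0:/if 0:/' run1.py; python3 run1.py
```

```text
(no output)
```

View pics/o1.png

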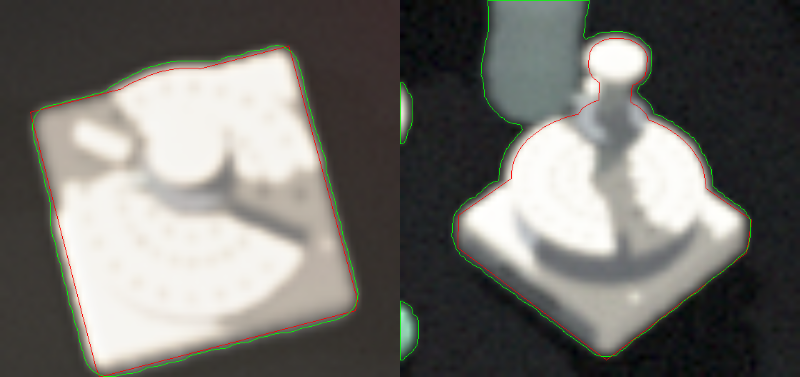

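View pics/o2.png

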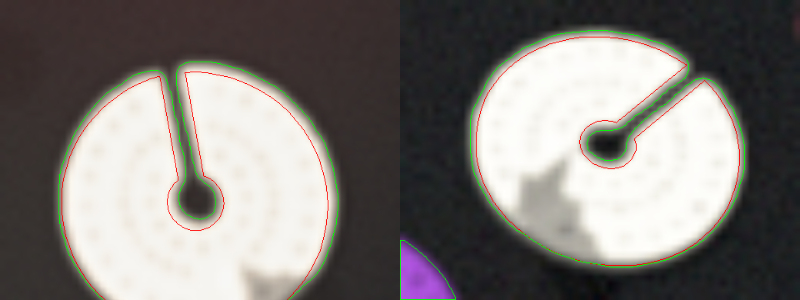

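```bash
cat > run2.py <<'E'
exec(open("run1.py").read().split("if 0:")[0])
for th in (90,110,130): print("stand top",th,fit(stand,[view(t,(233,128,70,72),th)],(.6095,.0528,.26)))
for th in (60,80,100): print("stand side",th,fit(stand,[view(s,(262,158,72,68),th,(262,158,297,184))],(.6116,.051,.26)))
for th in (130,150,160): print("tier",th,fit(tier,[view(t,(345,165,65,65),th)],(.526,-.2565,.195))[0],fit(tier,[view(s,(297,255,60,45),th)],(.527,-.2585,.21)))
# cap centre: bright blob
print("cap", ray(t,233+258/8-.5,128+206/8-.5,.166), ray(s,266+313/9-.5,160+77/9-.5,.166))
E
python3 run2.py
```

```text
stand top 90 (array([0.60957637, 0.05269953, 0.27885867]), np.float64(28.881448412698415))
stand top 110 (array([0.61017678, 0.053097  , 0.27880681]), np.float64(16.868179563492063))
stand top 130 (array([0.6111276 , 0.05383381, 0.2656597 ]), np.float64(16.02802579365079))
stand side 60 (array([0.61151409, 0.05165032, 0.26793248]), np.float64(24.078967524509803))
stand side 80 (array([0.61300002, 0.05339913, 0.26268746]), np.float64(15.353732638888888))
stand side 100 (array([0.61444115, 0.05471224, 0.27195993]), np.float64(16.167534722222225))
tier 130 [ 0.52617224 -0.25566531  0.1529808 ] (array([ 0.52863663, -0.25786786,  0.2231895 ]), np.float64(51.40625))
tier 150 [ 0.5278554  -0.25628777  0.19732443] (array([ 0.5288179 , -0.25691983,  0.18786363]), np.float64(40.37037037037037))
tier 160 [ 0.52784282 -0.25590875  0.22729296] (array([ 0.52844345, -0.25727748,  0.2236877 ]), np.float64(37.49421296296296))
cap [0.60889486 0.05445754 0.166     ] [0.60965034 0.05115501 0.166     ]
```

```bash
cat > plan.py <<'E'
import sys, numpy as np
from scipy.spatial.transform import Rotation as R
def rel(pos,rpy,tpos,tyaw):
    A=R.from_euler('xyz',rpy); B=R.from_euler('xyz',[np.pi,0,tyaw])
    d=A.inv().apply(np.array(tpos)-pos); r=(A.inv()*B).as_rotvec(degrees=True)
    return np.round(r,2).tolist(), np.round(d,4).tolist()
def go(*a):
    from station import ctrl
    o=ctrl.get_obs(); print("t",round(o["time_s"],2),"at",np.round(o["ee_pos"],4),np.round(o["eef_rot"],4),"F",np.round(o["force"],2),"M",np.round(o["moment"],3),"w",round(o["grip_width"],4), "q",np.round(o["qpos"],2))
    for tp,ty in a: print(rel(o["ee_pos"],o["eef_rot"],tp,ty))
E
python3 -c "
from plan import *
go(((.484,-.266,.25),.205),((.35,.2,.26),1.7))"
```

```text
t 0.1 at [0.2261 0.5012 0.2239] [-3.1406e+00 -1.0000e-04  2.7178e+00] F [-0.69 -0.44  0.21] M [ 0.024  0.013 -0.05 ] w 0.0941 q [ 1.08  0.3   1.52 -0.    1.32 -0.07]
([-0.03, 0.07, 143.97], [-0.5506, -0.5932, -0.0255])
([-0.06, 0.03, 58.31], [-0.2368, -0.2236, -0.0358])
```

Emit:
send_rows:
  series:
    - [0, 0, 8, -0.03, -0.028, -0.005, 1]
    - [0, 0, 16, -0.06, -0.056, -0.01, 1]
    - [0, 0, 24, -0.09, -0.085, -0.015, 1]
    - [0, 0, 32, -0.12, -0.113, -0.02, 1]
    - [0, 0, 40, -0.15, -0.142, -0.025, 1]
    - [0, 0, 48, -0.18, -0.17, -0.03, 1]
    - [0, 0, 56, -0.21, -0.2, -0.033, 1]
    - [0, 0, 58, -0.237, -0.224, -0.036, 1]

```text
time_s: 0.9
ee_pos: [0.3503, 0.1978, 0.2606]
eef_rot: [3.142, 0.0, 1.7]
force: [0.4, 0.5, 0.6]
grip_width: 0.0941
```

```bash
python3 -c "
from plan import *
go(((.484,-.266,.25),.205),((.43,-.09,.26),.8))"
```

```text
t 0.9 at [0.3503 0.1978 0.2606] [3.1415e+00 1.0000e-04 1.7000e+00] F [0.44 0.49 0.58] M [-0.033  0.073  0.031] w 0.0941 q [ 0.42 -0.07  1.85 -0.    1.36  0.29]
([0.01, 0.0, 85.66], [-0.4772, 0.0729, 0.0106])
([0.0, 0.0, 51.57], [-0.2957, 0.042, 0.0006])
```

Moves track well. I'll continue toward the tab and narrow the jaws on the way.

Emit:
send_rows:
  series:
    - [0, 0, 8, -0.045, 0.005, 0, 0]
    - [0, 0, 16, -0.09, 0.01, 0, 0]
    - [0, 0, 24, -0.13, 0.015, 0, 0]
    - [0, 0, 32, -0.17, 0.022, 0, 0]
    - [0, 0, 40, -0.21, 0.03, 0, 0]
    - [0, 0, 48, -0.25, 0.037, 0, 0]
    - [0, 0, 56, -0.29, 0.045, 0, 0]
    - [0, 0, 64, -0.33, 0.05, 0.002, 0]

```text
time_s: 1.7
ee_pos: [0.4442, -0.1224, 0.2584]
eef_rot: [3.142, -0.0, 0.583]
force: [-0.2, -0.1, -0.0]
grip_width: 0.047
```

```bash
python3 -c "
from plan import *
go(((.484,-.266,.15),.205),((.484,-.266,.03),.205))"
```

```text
t 1.7 at [ 0.4442 -0.1224  0.2584] [ 3.1415e+00 -1.0000e-04  5.8250e-01] F [-0.16 -0.14 -0.03] M [-0.007  0.096 -0.029] w 0.047 q [-0.35  0.07  1.71  0.    1.36  0.64]
([0.0, -0.01, 21.63], [-0.0458, 0.1418, 0.1084])
([0.0, -0.01, 21.63], [-0.0458, 0.1418, 0.2284])
```

Emit:
send_rows:
  series:
    - [0, 0, 7, -0.012, 0.035, 0.02, 0]
    - [0, 0, 14, -0.023, 0.07, 0.05, 0]
    - [0, 0, 21.6, -0.035, 0.11, 0.08, 0]
    - [0, 0, 21.6, -0.0458, 0.1418, 0.108, 0]
    - [0, 0, 21.6, -0.0458, 0.1418, 0.12, 0]
    - [0, 0, 21.6, -0.0458, 0.1418, 0.13, 0]
    - [0, 0, 21.6, -0.0458, 0.1418, 0.13, 0]

```text
time_s: 2.4
ee_pos: [0.4841, -0.263, 0.1276]
eef_rot: [-3.14, 0.001, 0.212]
force: [0.4, 0.4, 0.4]
grip_width: 0.0473
```

```bash
cat > look.py <<'E'
import sys, numpy as np, cv2
from station import ctrl
def look(tag,boxes,k=6):
    out=[]
    for n,(x,y,w,h) in boxes.items():
        c=ctrl.camera(n); np.savez(f"{n}_{tag}.npz",**c)
        g=cv2.resize(c["pixels"][y:y+h,x:x+w,::-1],None,fx=k,fy=k,interpolation=cv2.INTER_CUBIC)
        for i in range(0,w,10): cv2.putText(g,str(x+i),(int((i+.5)*k),12),0,.35,(0,255,255))
        for i in range(10,h,10): cv2.putText(g,str(y+i),(0,int((i+.5)*k)),0,.35,(0,255,255))
        out.append(g)
    H=min(o.shape[0] for o in out); cv2.imwrite(f"pics/{tag}.png",np.hstack([o[:H] for o in out]))
E
python3 -c "
from look import *; look('pre',dict(side=(285,235,66,80),top=(345,165,66,80)))
from plan import *; go(((.484,-.266,.03),.205))"
```

```text
t 2.5 at [ 0.4849 -0.2633  0.1295] [ 3.1408e+00 -9.0000e-04  2.1270e-01] F [-0.35  1.23  1.1 ] M [-0.026  0.073  0.061] w 0.0472 q [-0.56  0.4   1.62  0.    1.12  0.79]
([0.04, -0.05, 0.44], [-0.0015, 0.0024, 0.0995])
```

View pics/pre.png

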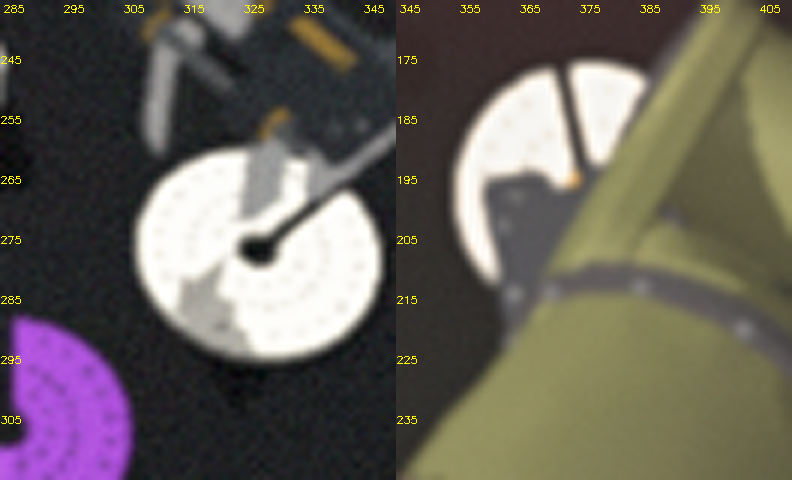

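Emit:
send_rows:
  series:
    - [0, 0, 0, 0, 0, 0.0, 0]
    - [0, 0, 0, 0, 0, 0.0, 0]

```text
time_s: 2.7
ee_pos: [0.4849, -0.2637, 0.1295]
eef_rot: [3.14, -0.001, 0.212]
force: [-0.1, -0.4, 0.8]
grip_width: 0.0469
```

```bash
python3 -c "
from plan import *; go(((.484,-.266,.03),.205))"
```

```text
t 2.7 at [ 0.4849 -0.2637  0.1295] [ 3.1404e+00 -1.1000e-03  2.1210e-01] F [-0.06 -0.37  0.77] M [-0.025  0.135  0.039] w 0.0469 q [-0.56  0.4   1.62 -0.    1.12  0.79]
([0.07, -0.07, 0.41], [-0.0015, 0.0019, 0.0995])
```

Emit:
send_rows:
  series:
    - [0, 0, 0.4, -0.0015, 0.002, 0.03, 0]
    - [0, 0, 0.4, -0.0015, 0.002, 0.06, 0]
    - [0, 0, 0.4, -0.0015, 0.002, 0.08, 0]
    - [0, 0, 0.4, -0.0015, 0.002, 0.092, 0]
    - [0, 0, 0.4, -0.0015, 0.002, 0.099, 0]
    - [0, 0, 0.4, -0.0015, 0.002, 0.099, 0]

```text
time_s: 3.3
ee_pos: [0.4836, -0.2662, 0.0294]
eef_rot: [-3.141, 0.0, 0.205]
force: [0.3, 0.4, 0.2]
grip_width: 0.047
```

```bash
python3 -c "
from look import *; look('pre2',dict(side=(270,225,90,85)))
from plan import *; go(((.484,-.266,.03),.205))"
```

```text
t 3.35 at [ 0.4839 -0.2664  0.0301] [ 3.1411e+00 -5.0000e-04  2.0460e-01] F [0.46 0.18 0.33] M [-0.043  0.105  0.031] w 0.0469 q [-0.57  0.54  1.68 -0.    0.92  0.8 ]
([0.03, -0.03, -0.02], [0.0002, -0.0003, 0.0001])
```

View pics/pre2.png

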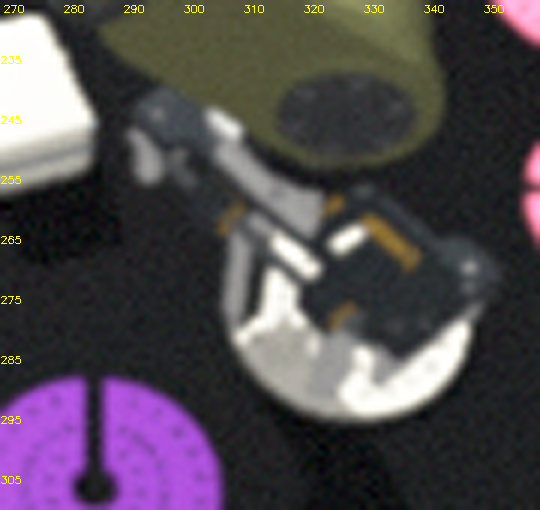

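Emit:
send_rows:
  series:
    - [0, 0, 0, 0, 0, 0, -1]
    - [0, 0, 0, 0, 0, 0, -1]
    - [0, 0, 0, 0, 0, 0, -1]
    - [0, 0, 0, 0, 0, 0, -1]
    - [0, 0, 0, 0, 0, 0, -1]
  force: 45

```text
time_s: 3.85
ee_pos: [0.4836, -0.2663, 0.0296]
eef_rot: [3.141, -0.0, 0.205]
force: [-0.2, -0.7, 0.5]
grip_width: 0.0105
```

```bash
python3 -c "
from plan import *; go()"
```

```text
t 3.85 at [ 0.4836 -0.2663  0.0296] [ 3.1414e+00 -1.0000e-04  2.0450e-01] F [-0.18 -0.75  0.54] M [-0.119  0.086 -0.042] w 0.0105 q [-0.57  0.54  1.68 -0.    0.92  0.8 ]
```

Emit:
send_rows:
  series:
    - [0, 0, 0, 0, 0, -0.01, -1]
    - [0, 0, 0, 0, 0, -0.03, -1]
    - [0, 0, 0, 0, 0, -0.06, -1]
    - [0, 0, 0, 0, 0, -0.09, -1]
    - [0, 0, 0, 0, 0, -0.12, -1]
    - [0, 0, 0, 0, 0, -0.135, -1]
    - [0, 0, 0, 0, 0, -0.141, -1]
    - [0, 0, 0, 0, 0, -0.141, -1]

```text
time_s: 4.65
ee_pos: [0.4836, -0.2663, 0.1711]
eef_rot: [3.141, -0.001, 0.204]
force: [-0.7, 0.4, -1.2]
grip_width: 0.0099
```

```bash
python3 -c "
from plan import *; go(((.4717,.0143,.1706),.268))"
```

```text
t 4.65 at [ 0.4836 -0.2663  0.1711] [ 3.1409e+00 -7.0000e-04  2.0450e-01] F [-0.71  0.39 -1.2 ] M [-0.017  0.22   0.068] w 0.0099 q [-0.57  0.35  1.58  0.    1.21  0.8 ]
([0.04, -0.04, -3.64], [0.0453, -0.2772, 0.0003])
```

Emit:
send_rows:
  series:
    - [0, 0, 0, 0.003, -0.02, 0, -1]
    - [0, 0, -1, 0.01, -0.06, 0, -1]
    - [0, 0, -1, 0.017, -0.1, 0, -1]
    - [0, 0, -2, 0.023, -0.14, 0, -1]
    - [0, 0, -2, 0.03, -0.18, 0, -1]
    - [0, 0, -3, 0.036, -0.22, 0, -1]
    - [0, 0, -3.6, 0.042, -0.257, 0, -1]
    - [0, 0, -3.6, 0.0453, -0.277, 0, -1]

```text
time_s: 5.45
ee_pos: [0.4707, 0.0165, 0.1694]
eef_rot: [-3.141, 0.002, 0.269]
force: [0.7, -0.3, -1.7]
grip_width: 0.0096
```

Emit:
send_rows:
  series:
    - [0, 0, 0, 0, 0, 0, -1]
    - [0, 0, 0, 0, 0, 0, -1]

```text
time_s: 5.65
ee_pos: [0.4713, 0.014, 0.1697]
eef_rot: [-3.141, 0.001, 0.268]
force: [0.2, -0.2, -0.3]
grip_width: 0.0098
```

```bash
python3 -c "
from look import *; look('ins',dict(side=(225,130,130,90),top=(220,120,110,90)),k=3)
from plan import *; go(((.4717,.0143,.1706),.268))
import cv2
for n,b in (('side',(240,145,90,80)),('top',(225,125,90,80))):
    im=np.load(n+'_ins.npz')['pixels'][:,:,::-1]; x,y,w,h=b; cv2.imwrite(f'pics/ins_{n}.png',cv2.resize(im[y:y+h,x:x+w],None,fx=7,fy=7,interpolation=2))
"
```

```text
t 5.75 at [0.4715 0.0133 0.17  ] [-3.1415e+00  9.0000e-04  2.6640e-01] F [ 0.16 -0.95 -1.37] M [-0.096  0.157 -0.027] w 0.0097 q [-0.05  0.18  1.8  -0.    1.16  1.26]
([-0.01, 0.05, -0.09], [0.0004, -0.0009, -0.0006])
```

View pics/ins_side.png

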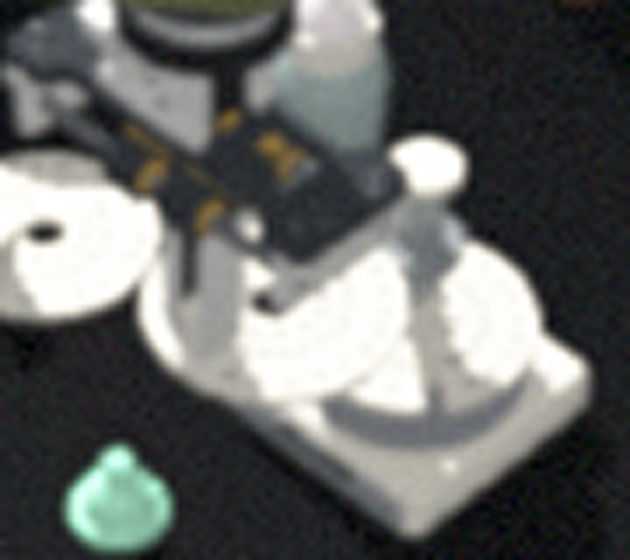

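View pics/ins_top.png

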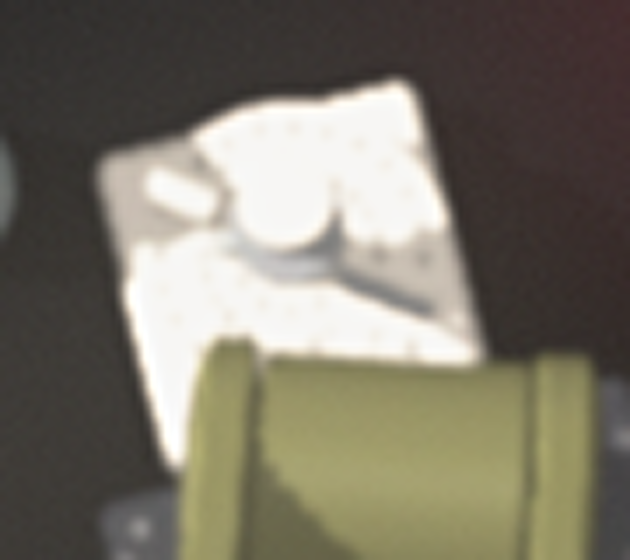

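```bash
cat > ovl.py <<'E'
from fit import *
def draw(npz,win,k,items,out):
    c=dict(np.load(npz)); x,y,w,h=win
    im=cv2.resize(c["pixels"][y:y+h,x:x+w,::-1],None,fx=k,fy=k,interpolation=cv2.INTER_CUBIC)
    for X,col in items:
        p=((proj(c,X)-[x,y]+.5)*k-.5); cv2.polylines(im,[np.round(p*16).astype(np.int32)],True,col,1,cv2.LINE_AA,shift=4)
    cv2.imwrite(out,im)
def ring(r,z): return np.c_[r*np.cos(a),r*np.sin(a),0*a+z]
def rect(x0,x1,y0,y1,z): return np.array([[x0,y0,z],[x1,y0,z],[x1,y1,z],[x0,y1,z]])
def tieritems(p,z,col=(0,0,255)):
    b=np.arcsin(.0055/.06); b2=np.arcsin(.0055/.0125)
    o=np.linspace(b,2*np.pi-b,90); i=np.linspace(2*np.pi-b2,b2,40)
    X=np.r_[np.c_[.06*np.cos(o),.06*np.sin(o)],np.c_[.0125*np.cos(i),.0125*np.sin(i)]]
    return [(tf(np.c_[X,0*X[:,0]+z+.006],*p),col),(tf(rect(-.057,-.031,-.005,.005,z+.04),*p),col)]
def standitems(p,col=(255,0,255)):
    return [(tf(X,*p),col) for X in (rect(-.065,.065,-.065,.065,.03),rect(-.065,.065,-.065,.065,0),ring(.017,.166),ring(.017,.158),ring(.06,.064))]
E
python3 - <<'E'
from ovl import *
r=.044; yaw=.267; T=np.array([.4715,.0133]); c=T+r*np.array([np.cos(yaw),np.sin(yaw)]); print(c)
it=standitems((.6105,.0525,.268))+tieritems((*c,yaw),.1405)
draw("side_ins.npz",(240,145,90,80),8,it,"pics/ov_side.png")
draw("top_ins.npz",(230,128,80,70),8,standitems((.6105,.0525,.268)),"pics/ov_top.png")
E
```

```text
[0.51394094 0.02490891]
```

View pics/ov_side.png

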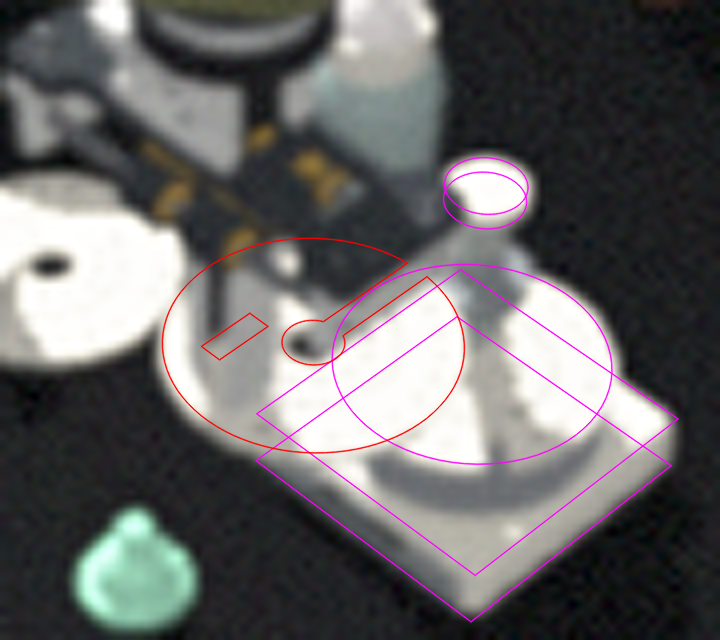

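View pics/ov_top.png

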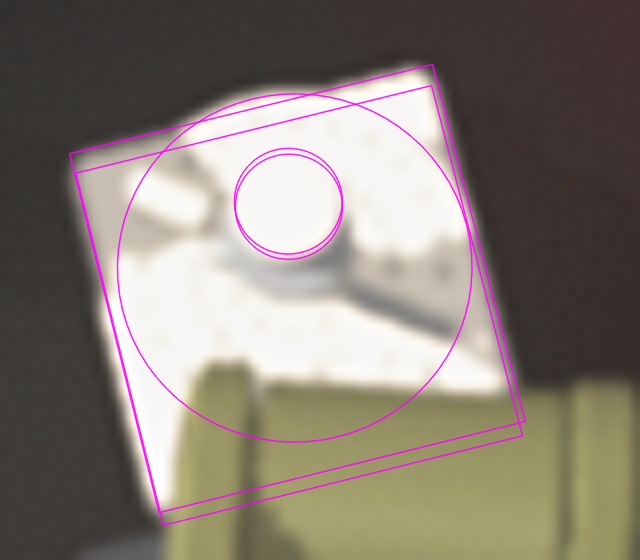

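```bash
python3 - <<'E'
from ovl import *
r=.044; yaw=.267; T=np.array([.4715,.0133]); c=T+r*np.array([np.cos(yaw),np.sin(yaw)])
draw("side_ins.npz",(255,160,55,45),14,tieritems((*c,yaw),.1405),"pics/ov_side2.png")
E
```

```text
(no output)
```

View pics/ov_side2.png

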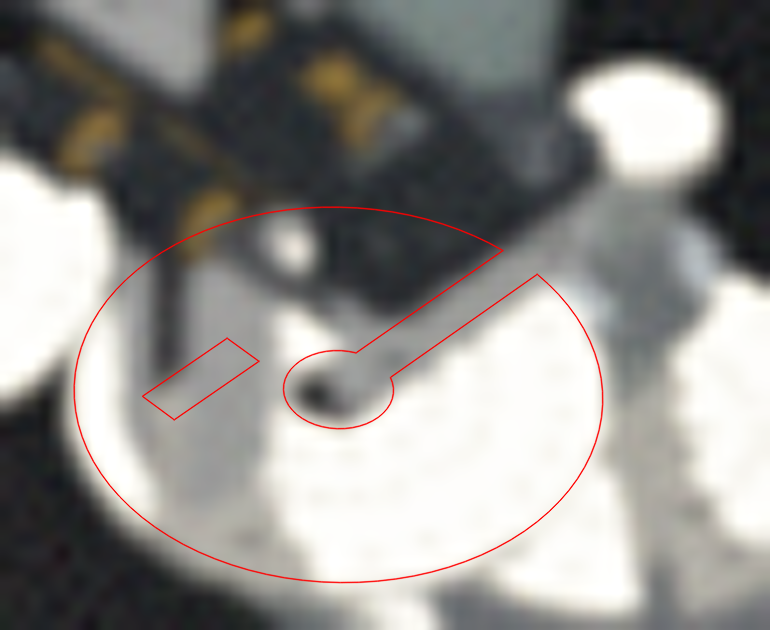

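```bash
python3 -c "
from plan import *; go(((.4967,.0213,.1716),.268))"
```

```text
t 5.75 at [0.4715 0.0133 0.17  ] [-3.1415e+00  9.0000e-04  2.6640e-01] F [ 0.16 -0.95 -1.37] M [-0.096  0.157 -0.027] w 0.0097 q [-0.05  0.18  1.8  -0.    1.16  1.26]
([-0.01, 0.05, -0.09], [0.0264, -0.0011, -0.0017])
```

Emit:
send_rows:
  series:
    - [0, 0, -0.1, 0.006, -0.001, -0.001, -1]
    - [0, 0, -0.1, 0.013, -0.001, -0.0017, -1]
    - [0, 0, -0.1, 0.02, -0.001, -0.0017, -1]
    - [0, 0, -0.1, 0.0264, -0.0011, -0.0017, -1]
    - [0, 0, -0.1, 0.0264, -0.0011, -0.0017, -1]
    - [0, 0, -0.1, 0.0264, -0.0011, -0.0017, -1]

```text
time_s: 6.35
ee_pos: [0.4968, 0.0222, 0.1719]
eef_rot: [-3.141, 0.0, 0.269]
force: [0.8, 0.4, -1.3]
grip_width: 0.0095
```

```bash
python3 -c "
from look import *; look('ins2',dict(side=(255,140,65,60),top=(230,125,65,60)),k=3)
from plan import *; go(((.4967,.0213,.1716),.268))
from station import ctrl
from ovl import *
o=ctrl.get_obs(); T=o['ee_pos']; yaw=o['eef_rot'][2]; c=T[:2]+.044*np.array([np.cos(yaw),np.sin(yaw)])
draw('side_ins2.npz',(258,155,60,48),13,tieritems((*c,yaw),T[2]-.0296)+standitems((.6105,.0525,.268))[2:4],'pics/ov3.png')
draw('top_ins2.npz',(238,130,55,45),13,tieritems((*c,yaw),T[2]-.0296)+standitems((.6105,.0525,.268))[2:4],'pics/ov4.png')
"
```

```text
t 6.45 at [0.4966 0.0222 0.1721] [-3.1416e+00  2.0000e-04  2.6910e-01] F [ 0.57 -0.3  -1.33] M [-0.097  0.177  0.028] w 0.0094 q [-0.03  0.23  1.73 -0.    1.18  1.27]
([-0.0, 0.01, 0.07], [-0.0002, 0.0009, 0.0005])
```

View pics/ov3.png

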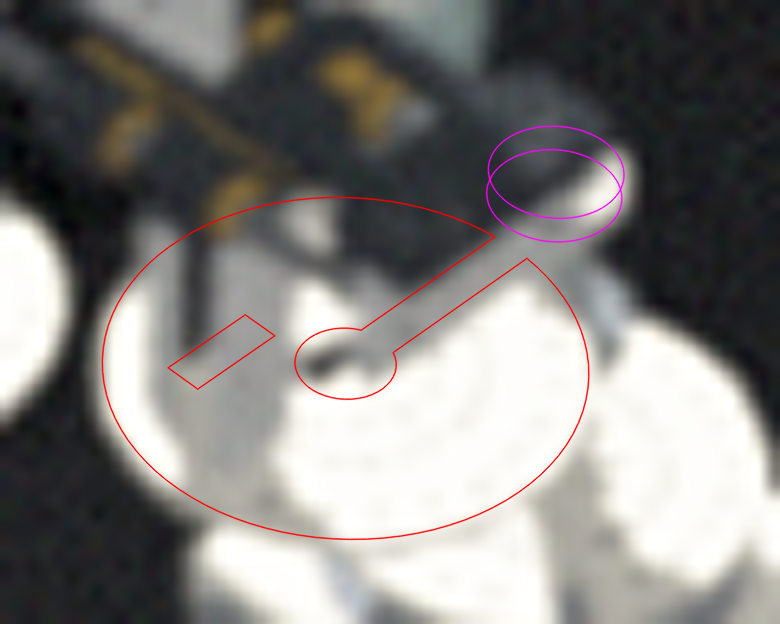

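View pics/ov4.png

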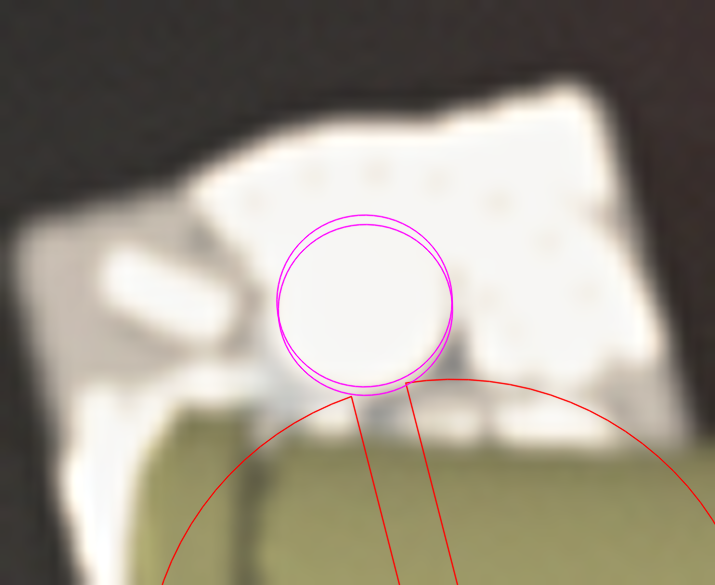

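```bash
python3 -c "
from ovl import *
c=dict(np.load('top_ins2.npz')); p=c['pixels'].astype(float); c['pixels']=np.clip((p-90)*255/165,0,255).astype(np.uint8); np.savez('tmp.npz',**c)
yaw=.2691;T=np.array([.4966,.0222]); cc=T+.044*np.array([np.cos(yaw),np.sin(yaw)])
b=tieritems((*cc,yaw),.1425)
draw('tmp.npz',(252,148,26,18),28,[],'pics/z1.png')
draw('tmp.npz',(252,148,26,18),28,b+standitems((.6105,.0525,.268))[2:3],'pics/z2.png')
import cv2; i=np.vstack([cv2.resize(cv2.imread('pics/z1.png'),None,fx=.58,fy=.58),cv2.resize(cv2.imread('pics/z2.png'),None,fx=.58,fy=.58)]); cv2.imwrite('pics/z.png',i)
"
```

```text
(no output)
```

View pics/z.png

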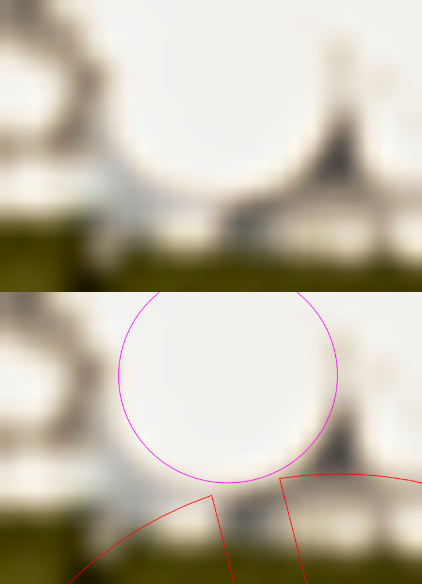

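Emit:
send_rows:
  series:
    - [0, 0, 0, 0.002, 0, 0, -1]
    - [0, 0, 0, 0.004, 0, 0, -1]
    - [0, 0, 0, 0.006, 0, 0, -1]
    - [0, 0, 0, 0.008, 0, 0, -1]
    - [0, 0, 0, 0.01, 0, 0, -1]

```text
time_s: 6.95
ee_pos: [0.5066, 0.0249, 0.1721]
eef_rot: [3.142, 0.0, 0.269]
force: [-0.5, -0.4, -0.9]
grip_width: 0.0098
```

Emit:
send_rows:
  series:
    - [0, 0, 0, 0.002, 0, 0, -1]
    - [0, 0, 0, 0.004, 0, 0, -1]
    - [0, 0, 0, 0.006, 0, 0, -1]

```text
time_s: 7.25
ee_pos: [0.5124, 0.0265, 0.1721]
eef_rot: [-3.142, 0.0, 0.269]
force: [0.7, -0.3, 0.2]
grip_width: 0.0097
```

```bash
python3 -c "
from plan import *; go()"
```

```text
t 7.25 at [0.5124 0.0265 0.1721] [-3.1416  0.      0.2691] F [ 0.69 -0.27  0.19] M [-0.068  0.201 -0.006] w 0.0097 q [-0.02  0.27  1.69  0.    1.18  1.28]
```

Emit:
send_rows:
  series:
    - [0, 0, 0, 0.003, 0, 0, -1]
    - [0, 0, 0, 0.006, 0, 0, -1]
    - [0, 0, 0, 0.009, 0, 0, -1]
    - [0, 0, 0, 0.012, 0, 0, -1]
    - [0, 0, 0, 0.015, 0, 0, -1]

```text
time_s: 7.75
ee_pos: [0.5269, 0.0305, 0.1721]
eef_rot: [-3.142, 0.0, 0.269]
force: [-0.7, 0.5, -1.4]
grip_width: 0.0097
```

Emit:
send_rows:
  series:
    - [0, 0, 0, 0.003, 0, 0, -1]
    - [0, 0, 0, 0.006, 0, 0, -1]
    - [0, 0, 0, 0.009, 0, 0, -1]
    - [0, 0, 0, 0.012, 0, 0, -1]
    - [0, 0, 0, 0.015, 0, 0, -1]

```text
time_s: 8.25
ee_pos: [0.5414, 0.0345, 0.1722]
eef_rot: [3.142, 0.0, 0.269]
force: [0.5, -0.8, -1.3]
grip_width: 0.0097
```

```bash
python3 -c "
from plan import *; go()"
```

```text
t 8.25 at [0.5414 0.0345 0.1722] [3.1416 0.     0.2691] F [ 0.48 -0.8  -1.26] M [-0.015  0.178 -0.008] w 0.0097 q [-0.    0.33  1.61 -0.    1.2   1.3 ]
```

Emit:
send_rows:
  series:
    - [0, 0, 0, 0, 0.0003, 0, -1]
    - [0, 0, 0, 0, 0.0006, 0, -1]
    - [0, 0, 0, 0, 0.0006, 0, -1]

```text
time_s: 8.55
ee_pos: [0.5412, 0.0338, 0.1722]
eef_rot: [-3.142, 0.0, 0.269]
force: [-0.1, -0.7, -1.2]
grip_width: 0.0099
```

Emit:
send_rows:
  series:
    - [0, 0, 0, 0, 0.0003, 0, -1]
    - [0, 0, 0, 0, 0.0006, 0, -1]
    - [0, 0, 0, 0, 0.0006, 0, -1]

```text
time_s: 8.85
ee_pos: [0.5415, 0.0332, 0.1722]
eef_rot: [3.142, -0.0, 0.269]
force: [0.1, -0.8, -0.6]
grip_width: 0.0097
```

```bash
cat >> plan.py <<'E'
def gt():
    from station import ctrl
    o=ctrl.get_obs(); y=o["eef_rot"][2]; c,s=np.cos(y),np.sin(y)
    f=o["force"]; print("t",round(o["time_s"],2),"pos",np.round(o["ee_pos"]*1e3,2),"yaw",round(y,4),"rp",np.round(o["eef_rot"][:2],4),"Ftool xyz",np.round([c*f[0]+s*f[1],s*f[0]-c*f[1],-f[2]],2),"M",np.round(o["moment"],3),"w",round(o["grip_width"]*1e3,2))
E
python3 -c "
from plan import *; gt()"
```

```text
t 8.85 pos [541.46  33.24 172.2 ] yaw 0.269 rp [ 3.1416e+00 -1.0000e-04] Ftool xyz [-0.07  0.81  0.63] M [-0.064  0.172  0.044] w 9.66
```

Emit:
send_rows:
  series:
    - [0, 0, 0, 0, 0.0003, 0, -1]
    - [0, 0, 0, 0, 0.0006, 0, -1]
    - [0, 0, 0, 0, 0.0006, 0, -1]

```text
time_s: 9.15
ee_pos: [0.5416, 0.0327, 0.1721]
eef_rot: [-3.142, 0.0, 0.269]
force: [0.2, 0.4, -0.8]
grip_width: 0.0097
```

```bash
python3 -c "
from plan import *; gt()"
```

```text
t 9.15 pos [541.62  32.67 172.14] yaw 0.269 rp [-3.1416  0.    ] Ftool xyz [ 0.3  -0.33  0.81] M [-0.051  0.141  0.002] w 9.73
```

Emit:
send_rows:
  series:
    - [0, 0, 0, 0, 0.0003, 0, -1]
    - [0, 0, 0, 0, 0.0006, 0, -1]
    - [0, 0, 0, 0, 0.0006, 0, -1]

```text
time_s: 9.45
ee_pos: [0.5418, 0.0321, 0.1721]
eef_rot: [-3.142, 0.0, 0.269]
force: [-0.2, -0.2, 0.2]
grip_width: 0.0096
```

```bash
python3 -c "
from plan import *; gt()"
```

```text
t 9.45 pos [541.79  32.1  172.15] yaw 0.269 rp [-3.1416  0.    ] Ftool xyz [-0.23  0.18 -0.19] M [-0.042  0.2    0.004] w 9.56
```

```bash
python3 -c "
from look import *; look('p3',dict(side=(255,140,90,80)),k=8)
from plan import *
from ovl import *
from station import ctrl
o=ctrl.get_obs(); T=o['ee_pos']; yaw=o['eef_rot'][2]; c=T[:2]+.044*np.array([np.cos(yaw),np.sin(yaw)])
draw('side_p3.npz',(258,150,70,60),11,tieritems((*c,yaw),T[2]-.0296)+standitems((.6105,.0525,.268))[2:4],'pics/ov5.png')
"
```

```text
(no output)
```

View pics/p3.png

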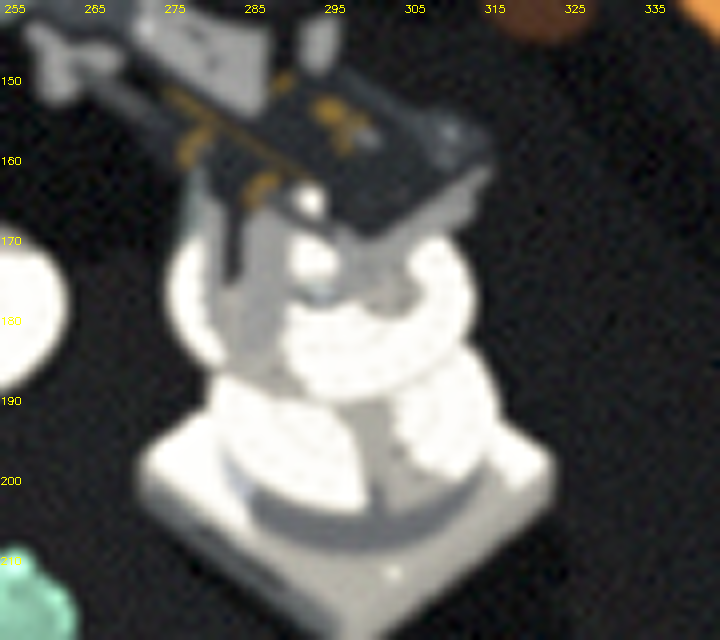

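View pics/ov5.png

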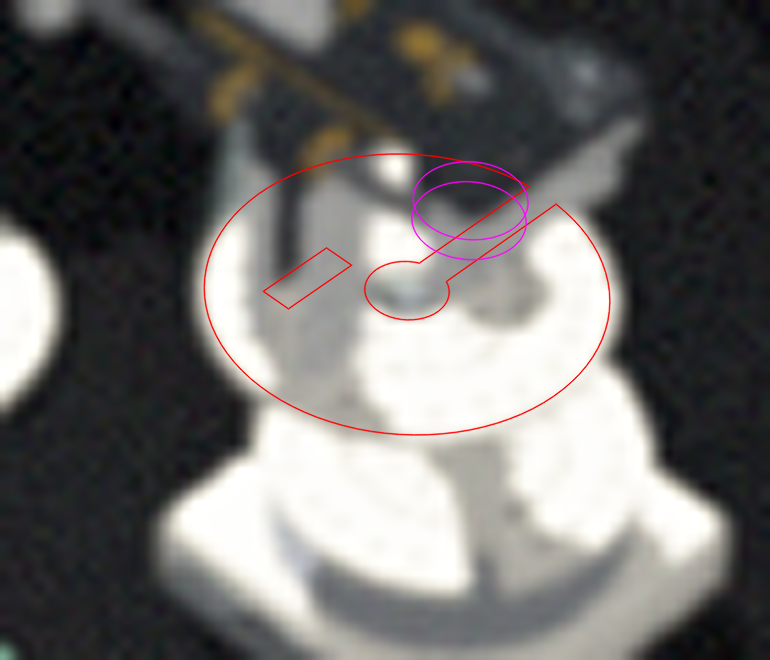

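Emit:
send_rows:
  series:
    - [0, 0, 0, 0, 0.0003, 0, -1]
    - [0, 0, 0, 0, 0.0006, 0, -1]
    - [0, 0, 0, 0, 0.0006, 0, -1]

```text
time_s: 9.8
ee_pos: [0.5419, 0.0316, 0.1722]
eef_rot: [-3.141, -0.0, 0.269]
force: [-0.5, 0.5, -0.8]
grip_width: 0.0102
```

```bash
python3 -c "
from plan import *; gt()"
```

```text
t 9.8 pos [541.93  31.59 172.15] yaw 0.2691 rp [-3.1415 -0.    ] Ftool xyz [-0.38 -0.6   0.82] M [0.095 0.169 0.064] w 10.18
```

Emit:
send_rows:
  series:
    - [0, 0, 0, 0, 0.0003, 0, -1]
    - [0, 0, 0, 0, 0.0006, 0, -1]
    - [0, 0, 0, 0, 0.0006, 0, -1]

```text
time_s: 10.1
ee_pos: [0.5421, 0.0312, 0.1721]
eef_rot: [-3.141, 0.0, 0.269]
force: [1.1, 3.7, -1.2]
grip_width: 0.0098
```

```bash
python3 -c "
from plan import *; gt()"
```

```text
t 10.1 pos [542.05  31.2  172.13] yaw 0.2693 rp [-3.1412  0.    ] Ftool xyz [ 2.06 -3.3   1.22] M [0.643 0.226 0.197] w 9.76
```

Emit:
send_rows:
  series:
    - [0, 0, 0, 0, -0.001, 0, -1]
    - [0, 0, 0, 0, -0.0021, 0, -1]
    - [0, 0, 0, 0.003, -0.0021, 0, -1]
    - [0, 0, 0, 0.007, -0.0021, 0, -1]
    - [0, 0, 0, 0.011, -0.0021, 0, -1]
    - [0, 0, 0, 0.015, -0.0021, 0, -1]
    - [0, 0, 0, 0.019, -0.0021, 0, -1]
    - [0, 0, 0, 0.022, -0.0021, 0, -1]

```text
time_s: 10.9
ee_pos: [0.5631, 0.0389, 0.1721]
eef_rot: [3.142, 0.0, 0.269]
force: [-0.7, 0.2, -1.7]
grip_width: 0.0094
```

```bash
python3 -c "
from plan import *; gt()"
```

```text
t 10.9 pos [563.11  38.92 172.09] yaw 0.2691 rp [3.1416e+00 1.0000e-04] Ftool xyz [-0.58 -0.38  1.68] M [-0.053  0.187  0.036] w 9.42
```

Emit:
send_rows:
  series:
    - [0, 0, 0, 0.001, 0, 0, -1]
    - [0, 0, 0, 0.002, 0, 0, -1]
    - [0, 0, 0, 0.003, 0, 0, -1]
    - [0, 0, 0, 0.003, 0, 0, -1]

```text
time_s: 11.3
ee_pos: [0.5657, 0.0396, 0.1721]
eef_rot: [3.142, -0.0, 0.269]
force: [-0.1, 0.0, 0.3]
grip_width: 0.0098
```

```bash
python3 -c "
from plan import *; gt()"
```

```text
t 11.3 pos [565.67  39.65 172.15] yaw 0.269 rp [ 3.1416 -0.    ] Ftool xyz [-0.09 -0.07 -0.3 ] M [-0.012  0.155 -0.034] w 9.75
```

Emit:
send_rows:
  series:
    - [0, 0, 0, 0.0007, 0, 0, -1]
    - [0, 0, 0, 0.0014, 0, 0, -1]
    - [0, 0, 0, 0.002, 0, 0, -1]
    - [0, 0, 0, 0.002, 0, 0, -1]

```text
time_s: 11.7
ee_pos: [0.5676, 0.0402, 0.1721]
eef_rot: [-3.142, 0.0, 0.269]
force: [-0.6, -0.1, -0.9]
grip_width: 0.0098
```

```bash
python3 -c "
from plan import *; gt()"
```

```text
t 11.7 pos [567.61  40.19 172.12] yaw 0.2691 rp [-3.1416e+00  1.0000e-04] Ftool xyz [-0.64 -0.12  0.88] M [-0.07   0.121  0.049] w 9.84
```

Emit:
send_rows:
  series:
    - [0, 0, 0, 0.0005, 0, 0, -1]
    - [0, 0, 0, 0.001, 0, 0, -1]
    - [0, 0, 0, 0.001, 0, 0, -1]

```text
time_s: 12.0
ee_pos: [0.5686, 0.0405, 0.1721]
eef_rot: [-3.142, -0.0, 0.269]
force: [0.1, 0.6, -0.1]
grip_width: 0.0094
```

```bash
python3 -c "
from plan import *; gt()"
```

```text
t 12.0 pos [568.58  40.46 172.14] yaw 0.2691 rp [-3.1416 -0.    ] Ftool xyz [ 0.27 -0.51  0.07] M [-0.047  0.126 -0.005] w 9.37
```

Emit:
send_rows:
  series:
    - [0, 0, 0, 0.0005, 0, 0, -1]
    - [0, 0, 0, 0.001, 0, 0, -1]
    - [0, 0, 0, 0.001, 0, 0, -1]

```text
time_s: 12.3
ee_pos: [0.5696, 0.0407, 0.1721]
eef_rot: [3.142, -0.0, 0.269]
force: [0.2, 0.5, -0.9]
grip_width: 0.0093
```

```bash
python3 -c "
from plan import *; gt()"
```

```text
t 12.3 pos [569.56  40.72 172.15] yaw 0.2691 rp [ 3.1416 -0.    ] Ftool xyz [ 0.32 -0.47  0.86] M [-0.022  0.201 -0.042] w 9.3
```

Emit:
send_rows:
  series:
    - [0, 0, 0, 0.0005, 0, 0, -1]
    - [0, 0, 0, 0.0008, 0, 0, -1]
    - [0, 0, 0, 0.0008, 0, 0, -1]

```text
time_s: 12.6
ee_pos: [0.5702, 0.0409, 0.1721]
eef_rot: [-3.142, 0.0, 0.269]
force: [-0.7, 0.8, -1.4]
grip_width: 0.0092
```

```bash
python3 -c "
from plan import *; gt()"
```

```text
t 12.6 pos [570.21  40.91 172.12] yaw 0.2692 rp [-3.1416e+00  3.0000e-04] Ftool xyz [-0.44 -0.93  1.37] M [-0.128  0.339  0.004] w 9.24
```

Emit:
send_rows:
  series:
    - [0, 0, 0, 0.0005, 0, 0, -1]
    - [0, 0, 0, 0.0008, 0, 0, -1]
    - [0, 0, 0, 0.0008, 0, 0, -1]

```text
time_s: 12.9
ee_pos: [0.5705, 0.041, 0.1721]
eef_rot: [-3.141, 0.002, 0.269]
force: [-6.7, -1.8, 1.9]
grip_width: 0.0095
```

```bash
python3 -c "
from plan import *; gt()"
```

```text
t 12.9 pos [570.49  40.99 172.14] yaw 0.2691 rp [-3.1415e+00  1.7000e-03] Ftool xyz [-6.94 -0.03 -1.89] M [-0.366  1.372  0.009] w 9.45
```

Emit:
send_rows:
  series:
    - [0, 0, 0, -0.0014, 0, 0, -1]
    - [0, 0, 0, -0.0028, 0, 0, -1]
    - [0, 0, 0, -0.0028, 0, 0, -1]
    - [0, 0, 0, -0.0028, 0, 0, -1]
  force: 55

```text
time_s: 13.3
ee_pos: [0.5684, 0.0404, 0.1722]
eef_rot: [3.142, -0.0, 0.269]
force: [0.1, -0.6, -1.8]
grip_width: 0.0097
```

```bash
python3 -c "
from plan import *; gt()"
```

```text
t 13.3 pos [568.42  40.42 172.2 ] yaw 0.2691 rp [ 3.1416e+00 -3.0000e-04] Ftool xyz [-0.11  0.62  1.81] M [-0.048  0.196 -0.004] w 9.73
```

Emit:
send_rows:
  series:
    - [0, 0, 0, 0, 0, 0.001, -1]
    - [0, 0, 0, 0, 0, 0.002, -1]
    - [0, 0, 0, 0, 0, 0.003, -1]
    - [0, 0, 0, 0, 0, 0.004, -1]
    - [0, 0, 0, 0, 0, 0.005, -1]
    - [0, 0, 0, 0, 0, 0.006, -1]

```text
time_s: 13.9
ee_pos: [0.5683, 0.0404, 0.166]
eef_rot: [-3.142, 0.0, 0.269]
force: [-0.3, 0.4, -1.5]
grip_width: 0.0095
```

```bash
python3 -c "
from plan import *; gt()"
```

```text
t 13.9 pos [568.33  40.39 166.04] yaw 0.2691 rp [-3.1416e+00  1.0000e-04] Ftool xyz [-0.14 -0.43  1.51] M [0.048 0.168 0.036] w 9.54
```

Emit:
send_rows:
  series:
    - [0, 0, 0, 0, 0, 0.001, -1]
    - [0, 0, 0, 0, 0, 0.002, -1]
    - [0, 0, 0, 0, 0, 0.003, -1]
    - [0, 0, 0, 0, 0, 0.004, -1]
    - [0, 0, 0, 0, 0, 0.004, -1]

```text
time_s: 14.4
ee_pos: [0.5683, 0.0404, 0.162]
eef_rot: [-3.142, 0.0, 0.269]
force: [-0.1, 0.0, -0.9]
grip_width: 0.0097
```

```bash
python3 -c "
from plan import *; gt()"
```

```text
t 14.4 pos [568.31  40.4  162.01] yaw 0.2691 rp [-3.1415e+00  2.0000e-04] Ftool xyz [-0.08 -0.05  0.87] M [0.002 0.213 0.003] w 9.66
```

Emit:
send_rows:
  series:
    - [0, 0, 0, 0, 0, 0.0007, -1]
    - [0, 0, 0, 0, 0, 0.0014, -1]
    - [0, 0, 0, 0, 0, 0.002, -1]
    - [0, 0, 0, 0, 0, 0.002, -1]

```text
time_s: 14.8
ee_pos: [0.5683, 0.0404, 0.1601]
eef_rot: [-3.142, 0.0, 0.269]
force: [-0.2, 0.6, -1.5]
grip_width: 0.0094
```

```bash
python3 -c "
from plan import *; gt()"
```

```text
t 14.8 pos [568.32  40.39 160.08] yaw 0.2691 rp [-3.1416e+00  1.0000e-04] Ftool xyz [-0.07 -0.68  1.46] M [-0.05   0.149 -0.012] w 9.39
```

Emit:
send_rows:
  series:
    - [0, 0, 0, 0, 0, 0.0007, -1]
    - [0, 0, 0, 0, 0, 0.0014, -1]
    - [0, 0, 0, 0, 0, 0.002, -1]
    - [0, 0, 0, 0, 0, 0.002, -1]

```text
time_s: 15.2
ee_pos: [0.5683, 0.0404, 0.1581]
eef_rot: [-3.142, 0.0, 0.269]
force: [0.6, -0.1, -0.9]
grip_width: 0.0099
```

```bash
python3 -c "
from plan import *; gt()"
```

```text
t 15.2 pos [568.32  40.38 158.06] yaw 0.269 rp [-3.1416e+00  1.0000e-04] Ftool xyz [0.58 0.32 0.91] M [0.029 0.202 0.085] w 9.88
```

Emit:
send_rows:
  series:
    - [0, 0, 0, 0, 0, 0.0007, -1]
    - [0, 0, 0, 0, 0, 0.0014, -1]
    - [0, 0, 0, 0, 0, 0.002, -1]
    - [0, 0, 0, 0, 0, 0.002, -1]

```text
time_s: 15.6
ee_pos: [0.5683, 0.0404, 0.156]
eef_rot: [-3.142, 0.0, 0.269]
force: [-0.6, 0.2, -0.5]
grip_width: 0.0096
```

```bash
python3 -c "
from plan import *; gt()"
```

```text
t 15.6 pos [568.3   40.4  156.02] yaw 0.2691 rp [-3.1415e+00  2.0000e-04] Ftool xyz [-0.51 -0.32  0.49] M [-0.033  0.195  0.021] w 9.58
```

Emit:
send_rows:
  series:
    - [0, 0, 0, 0, 0, 0.0007, -1]
    - [0, 0, 0, 0, 0, 0.0014, -1]
    - [0, 0, 0, 0, 0, 0.002, -1]
    - [0, 0, 0, 0, 0, 0.002, -1]

```text
time_s: 16.0
ee_pos: [0.5683, 0.0404, 0.154]
eef_rot: [-3.142, 0.0, 0.269]
force: [-0.1, -0.1, -0.7]
grip_width: 0.0098
```

```bash
python3 -c "
from plan import *; gt()"
```

```text
t 16.0 pos [568.3   40.39 154.03] yaw 0.2691 rp [-3.1415e+00  2.0000e-04] Ftool xyz [-0.17  0.06  0.72] M [0.    0.159 0.01 ] w 9.8
```

Emit:
send_rows:
  series:
    - [0, 0, 0, 0, 0, 0.0007, -1]
    - [0, 0, 0, 0, 0, 0.0014, -1]
    - [0, 0, 0, 0, 0, 0.0014, -1]

```text
time_s: 16.3
ee_pos: [0.5683, 0.0404, 0.1526]
eef_rot: [-3.142, 0.0, 0.269]
force: [-0.5, 1.0, -0.9]
grip_width: 0.0099
```

```bash
python3 -c "
from plan import *; gt()"
```

```text
t 16.3 pos [568.3   40.4  152.63] yaw 0.2691 rp [-3.1415e+00  1.0000e-04] Ftool xyz [-0.25 -1.06  0.86] M [-0.049  0.172  0.017] w 9.9
```

Emit:
send_rows:
  series:
    - [0, 0, 0, 0, 0, 0.0005, -1]
    - [0, 0, 0, 0, 0, 0.001, -1]
    - [0, 0, 0, 0, 0, 0.001, -1]

```text
time_s: 16.6
ee_pos: [0.5683, 0.0404, 0.1516]
eef_rot: [-3.142, 0.0, 0.269]
force: [1.3, -0.4, -1.1]
grip_width: 0.0094
```

Emit:
send_rows:
  series:
    - [0, 0, 0, 0, 0, 0.0005, -1]
    - [0, 0, 0, 0, 0, 0.001, -1]
    - [0, 0, 0, 0, 0, 0.001, -1]

```text
time_s: 16.9
ee_pos: [0.5683, 0.0404, 0.1507]
eef_rot: [3.142, 0.0, 0.269]
force: [0.0, 0.0, -1.6]
grip_width: 0.0099
```

Emit:
send_rows:
  series:
    - [0, 0, 0, 0, 0, 0.0005, -1]
    - [0, 0, 0, 0, 0, 0.001, -1]
    - [0, 0, 0, 0, 0, 0.001, -1]

```text
time_s: 17.2
ee_pos: [0.5683, 0.0404, 0.1496]
eef_rot: [-3.142, 0.0, 0.269]
force: [0.3, -0.4, -0.5]
grip_width: 0.0101
```

Emit:
send_rows:
  series:
    - [0, 0, 0, 0, 0, 0.0005, -1]
    - [0, 0, 0, 0, 0, 0.001, -1]
    - [0, 0, 0, 0, 0, 0.001, -1]

```text
time_s: 17.5
ee_pos: [0.5683, 0.0404, 0.1487]
eef_rot: [-3.142, 0.0, 0.269]
force: [0.1, -0.5, -0.2]
grip_width: 0.0099
```

Emit:
send_rows:
  series:
    - [0, 0, 0, 0, 0, 0.0005, -1]
    - [0, 0, 0, 0, 0, 0.001, -1]
    - [0, 0, 0, 0, 0, 0.001, -1]

```text
time_s: 17.8
ee_pos: [0.5683, 0.0404, 0.1477]
eef_rot: [-3.142, 0.0, 0.269]
force: [0.4, -0.9, -0.4]
grip_width: 0.0098
```

Emit:
send_rows:
  series:
    - [0, 0, 0, 0, 0, 0.0004, -1]
    - [0, 0, 0, 0, 0, 0.0008, -1]
    - [0, 0, 0, 0, 0, 0.0008, -1]

```text
time_s: 18.1
ee_pos: [0.5683, 0.0404, 0.1469]
eef_rot: [-3.142, 0.0, 0.269]
force: [0.7, -0.0, -1.1]
grip_width: 0.0095
```

Emit:
send_rows:
  series:
    - [0, 0, 0, 0, 0, 0.0004, -1]
    - [0, 0, 0, 0, 0, 0.0008, -1]
    - [0, 0, 0, 0, 0, 0.0008, -1]

```text
time_s: 18.4
ee_pos: [0.5684, 0.0404, 0.1466]
eef_rot: [3.141, -0.0, 0.269]
force: [-3.2, -0.3, 4.7]
grip_width: 0.0098
```

```bash
python3 - <<'E'
from h import *
from plan import *
gt()
for n in("top","side"):
    c=dict(np.load(f"{n}0.npz")); P=cloud(c).reshape(-1,3)
    r=np.hypot(P[:,0]-.6108,P[:,1]-.0521)
    for a,b in((0,12),(12,16),(16,19),(19,23),(23,26)):
        m=(r>a/1e3)&(r<b/1e3)&(P[:,2]>.095)&(P[:,2]<.14)
        print(n,a,b,np.round(np.sort(P[m,2]*1e3)).astype(int))
E
```

```text
t 18.4 pos [568.35  40.37 146.56] yaw 0.2691 rp [ 3.1415e+00 -3.0000e-04] Ftool xyz [-3.14 -0.56 -4.65] M [-0.097  0.76  -0.007] w 9.83
top 0 12 [116 118 121 125 126 126 128 128 129]
top 12 16 [113 114 114 114 115 115 116 116 117 117 118 118 118 118 118 118 119 119
 119 119 120 120 120 120 120 121 121 123]
top 16 19 [111 112 112 113 114 114 114 115 115 115 115 115 116 117 117 117 118 118
 118 119 119 120 120 120 121 121 122 123]
top 19 23 [110 110 110 111 112 112 112 112 112 113 113 113 113 115 115 115 115 116
 116 116 116 116 116 116 116 117 117 117 117 117 117 117 117 117 117 118
 119 119 119 120 120 120 120 125]
top 23 26 [115 116 117]
side 0 12 [ 95 115 115 115 116 116 118 120 121 121 123 124 124 124 125 126 126 126
 127 127 127 127 127 128 129 129 129 129 130 130 131 131 132 133 135 136
 136 137 137 139 140]
side 12 16 [112 113 113 114 114 116 116 116 117 117 117 118 118 118 119 120 120 120
 122 122 124 125 130]
side 16 19 [108 108 108 112 114 115 116 116 116 116 117 117 117 117 117 118 118 119
 119 119 120 121]
side 19 23 [108 108 108 109 112 112 112 113 113 113 113 114 114 114 114 115 116 117
 117 117 117 118 118 118 119 119 120 120]
side 23 26 [116 122]
```

Emit:
send_rows:
  series:
    - [0, 0, 0, 0, 0, 0.0002, -1]
    - [0, 0, 0, 0, 0, 0.0002, -1]

```text
time_s: 18.6
ee_pos: [0.5683, 0.0404, 0.1465]
eef_rot: [3.141, -0.0, 0.269]
force: [-4.7, -1.0, 6.8]
grip_width: 0.0094
```

```bash
python3 -c "
from plan import *; gt()"
```

```text
t 18.6 pos [568.34  40.35 146.53] yaw 0.2691 rp [ 3.1414e+00 -3.0000e-04] Ftool xyz [-4.81 -0.26 -6.81] M [-0.047  0.907  0.061] w 9.38
```

```bash
python3 - <<'E'
from ovl import *
t=dict(np.load("top0.npz")); s=dict(np.load("side0.npz"))
S=np.array([.6108,.0521])
# slot edge in top: dark transition, points z=.064
for n,c,pts in (("top slot edge",t,[(233+340/8-.5,128+302/8-.5),(233+422/8-.5,128+345/8-.5)]),):
    for p in pts: X=ray(c,*p,.064); d=X[:2]-S; print(n,np.round(X,4),"ang",np.arctan2(d[1],d[0]),"r",np.hypot(*d))
    A,B=[ray(c,*p,.064)[:2] for p in pts]; print(" dir",np.arctan2(*(B-A)[::-1]))
for n,c,p in (("top tab",t,(250.5,152.1)),("side tab",s,(296.,173.4))):
    X=ray(c,*p,.098); d=X[:2]-S; print(n,np.round(X,4),"slot ang",np.arctan2(-d[1],-d[0]),np.hypot(*d))
P=cloud(t); m=(P[...,2]>.088)&(P[...,2]<.106)&(np.hypot(P[...,0]-S[0],P[...,1]-S[1])<.062)&(np.hypot(P[...,0]-S[0],P[...,1]-S[1])>.028)
Q=P[m]; print(len(Q),Q.mean(0),np.arctan2(-(Q[:,1].mean()-S[1]),-(Q[:,0].mean()-S[0])))
for tag,off in (("a",(0,0)),):
  L=[]
  for y,col in ((-1.90,(0,0,255)),(-1.96,(0,255,0)),(-2.02,(255,0,0))): L+=tieritems((*S,y),.058,col)
  draw("top0.npz",(236,132,62,60),12,L,"pics/lt_top.png"); draw("side0.npz",(270,160,55,50),13,L,"pics/lt_side.png")
E
```

```text
top slot edge [0.599  0.0288 0.064 ] ang -2.0408781289103386 r 0.026114325116654555
top slot edge [0.5848 0.0008 0.064 ] ang -2.04026703500738 r 0.0574998143735005
 dir -2.0397585739195083
top tab [0.6263 0.0942 0.098 ] slot ang -1.9230505287818702 0.04482654877897551
side tab [0.625  0.0961 0.098 ] slot ang -1.8833496153771063 0.04623592703633582
39 [0.626285   0.09333774 0.09642236] -1.9300100782789273
```

View pics/lt_top.png

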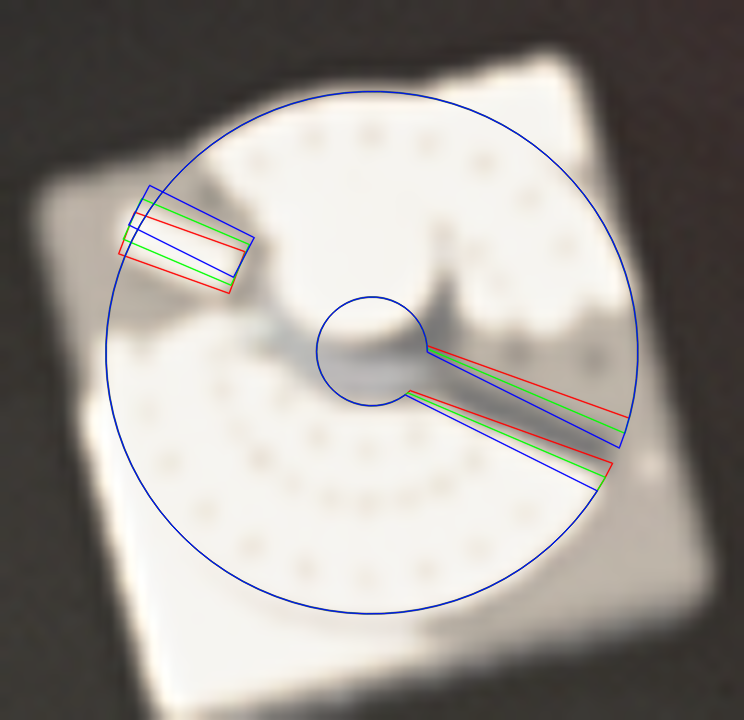

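View pics/lt_side.png

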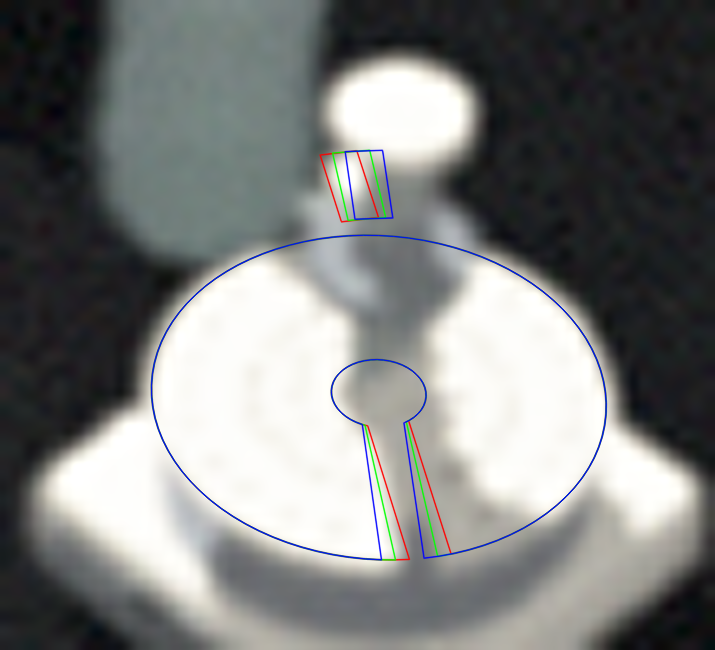

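```bash
python3 - <<'E'
from ovl import *
t=dict(np.load("top0.npz"));S=np.array([.6108,.0521])
x,y,w,h=236,132,62,60
g=cv2.resize(t["pixels"][y:y+h,x:x+w].astype(np.float32).min(2),None,fx=12,fy=12,interpolation=cv2.INTER_CUBIC)
for th in (190,205,220,230):
    n,l,st,ce=cv2.connectedComponentsWithStats((g>th).astype(np.uint8))
    k=l[245,185]
    if k==0: print("none");continue
    u,v=ce[k]; px=(x+(u+.5)/12-.5,y+(v+.5)/12-.5)
    pts=np.argwhere(l==k)[:,::-1].astype(np.float32); r=cv2.minAreaRect(pts)
    # side faces: visible top only approx z=.098 
    X=ray(t,*px,.098); d=X[:2]-S
    W=np.array([ray(t,x+(a+.5)/12-.5,y+(b+.5)/12-.5,.098)[:2] for a,b in pts[::20]]); c=np.cov(W.T); ev,V=np.linalg.eigh(c); a=V[:,1]
    print(th,st[k],X.round(4),"ang",round(np.arctan2(-d[1],-d[0]),3),"r",round(np.hypot(*d),4),"axis",np.arctan2(-abs(a[1]),-a[0]*np.sign(a[1])), "sd",np.sqrt(ev*12))
E
```

```text
190 [ 116  203  124   89 6908] [0.626  0.0948 0.098 ] ang -1.914 r 0.0453 axis -1.9810815737586174 sd [0.0125222 0.0267632]
205 [ 120  208  115   79 5567] [0.626  0.0948 0.098 ] ang -1.913 r 0.0453 axis -1.9833217987426033 sd [0.01090801 0.02475288]
220 [ 125  212  106   71 4290] [0.626  0.0948 0.098 ] ang -1.912 r 0.0453 axis -1.9817241154506744 sd [0.00893905 0.0235018 ]
230 [ 127  216   99   64 3253] [0.626 0.095 0.098] ang -1.91 r 0.0455 axis -1.993316752852287 sd [0.00729314 0.02165412]
```

Emit:
send_rows:
  series:
    - [0, 0, 0, 0, 0, -0.0002, -1]
    - [0, 0, 0, 0, 0, -0.0004, -1]
    - [0, 0, 0, 0, 0, -0.0004, -1]

```text
time_s: 18.9
ee_pos: [0.5684, 0.0404, 0.1466]
eef_rot: [3.142, -0.0, 0.269]
force: [-2.7, -0.5, 5.0]
grip_width: 0.0096
```

```bash
python3 -c "
from plan import *; gt()"
```

```text
t 18.9 pos [568.37  40.38 146.55] yaw 0.2691 rp [ 3.1415e+00 -2.0000e-04] Ftool xyz [-2.7  -0.26 -4.96] M [-0.072  0.719  0.009] w 9.59
```

Emit:
send_rows:
  series:
    - [0, 0, 0, 0, 0, -0.0002, -1]
    - [0, 0, 0, 0, 0, -0.0004, -1]
    - [0, 0, 0, 0, 0, -0.0004, -1]

```text
time_s: 19.2
ee_pos: [0.5684, 0.0404, 0.1466]
eef_rot: [-3.142, -0.0, 0.269]
force: [-0.8, -0.6, 2.0]
grip_width: 0.0095
```

```bash
python3 -c "
from plan import *; gt()"
```

```text
t 19.2 pos [568.38  40.38 146.63] yaw 0.2691 rp [-3.1416 -0.    ] Ftool xyz [-0.91  0.4  -1.99] M [-0.096  0.305 -0.015] w 9.51
```

Emit:
send_rows:
  series:
    - [0, 0, -2, 0, 0.0015, 0, -1]
    - [0, 0, -4, 0.0001, 0.0031, 0, -1]
    - [0, 0, -6, 0.0002, 0.0046, 0, -1]
    - [0, 0, -8, 0.0004, 0.0061, 0, -1]
    - [0, 0, -8, 0.0004, 0.0061, 0, -1]

```text
time_s: 19.7
ee_pos: [0.5705, 0.0346, 0.1466]
eef_rot: [-3.142, -0.0, 0.409]
force: [0.5, 0.7, 1.3]
grip_width: 0.0096
```

```bash
python3 -c "
from plan import *; gt()"
```

```text
t 19.7 pos [570.47  34.56 146.58] yaw 0.4092 rp [-3.1416e+00 -2.0000e-04] Ftool xyz [ 0.73 -0.5  -1.31] M [-0.012  0.104  0.035] w 9.63
```

Emit:
send_rows:
  series:
    - [0, 0, -3, 0.0001, 0.0023, 0, -1]
    - [0, 0, -6, 0.0002, 0.0046, 0, -1]
    - [0, 0, -9, 0.0005, 0.0069, 0, -1]
    - [0, 0, -12, 0.001, 0.0091, 0, -1]
    - [0, 0, -12, 0.001, 0.0091, 0, -1]

```text
time_s: 20.2
ee_pos: [0.575, 0.0266, 0.1466]
eef_rot: [-3.142, 0.0, 0.618]
force: [-0.1, 0.9, 0.9]
grip_width: 0.0094
```

```bash
python3 -c "
from plan import *; gt()"
```

```text
t 20.2 pos [574.96  26.6  146.58] yaw 0.6179 rp [-3.1415  0.    ] Ftool xyz [ 0.41 -0.76 -0.88] M [-0.006  0.168 -0.013] w 9.38
```

Emit:
send_rows:
  series:
    - [0, 0, -3, 0.0001, 0.0023, 0, -1]
    - [0, 0, -6, 0.0002, 0.0046, 0, -1]
    - [0, 0, -9, 0.0005, 0.0069, 0, -1]
    - [0, 0, -12, 0.001, 0.0091, 0, -1]
    - [0, 0, -12, 0.001, 0.0091, 0, -1]

```text
time_s: 20.7
ee_pos: [0.581, 0.0198, 0.1466]
eef_rot: [-3.142, 0.0, 0.826]
force: [-0.9, 1.1, 0.5]
grip_width: 0.0098
```

```bash
python3 -c "
from plan import *; gt()"
```

```text
t 20.7 pos [580.99  19.82 146.6 ] yaw 0.8263 rp [-3.1415e+00  1.0000e-04] Ftool xyz [ 0.23 -1.41 -0.49] M [0.023 0.138 0.035] w 9.75
```

Emit:
send_rows:
  series:
    - [0, 0, -3, 0.0001, 0.0023, 0.0001, -1]
    - [0, 0, -6, 0.0002, 0.0046, 0.0001, -1]
    - [0, 0, -9, 0.0005, 0.0069, 0.0001, -1]
    - [0, 0, -12, 0.001, 0.0091, 0.0001, -1]
    - [0, 0, -12, 0.001, 0.0091, 0.0001, -1]

```text
time_s: 21.2
ee_pos: [0.5884, 0.0144, 0.1466]
eef_rot: [3.142, 0.0, 1.035]
force: [-0.4, -0.1, 1.2]
grip_width: 0.0098
```

```bash
python3 -c "
from plan import *; gt()"
```

```text
t 21.2 pos [588.37  14.38 146.61] yaw 1.0351 rp [3.1415e+00 1.0000e-04] Ftool xyz [-0.28 -0.35 -1.23] M [-0.174  0.149  0.002] w 9.81
```

Emit:
send_rows:
  series:
    - [0, 0, -3, 0.0001, 0.0023, 0, -1]
    - [0, 0, -6, 0.0002, 0.0046, 0, -1]
    - [0, 0, -9.4, 0.0006, 0.0072, 0, -1]
    - [0, 0, -9.4, 0.0006, 0.0072, 0, -1]

```text
time_s: 21.6
ee_pos: [0.5948, 0.0111, 0.1466]
eef_rot: [3.142, 0.0, 1.199]
force: [0.0, -1.3, 1.5]
grip_width: 0.0098
```

```bash
python3 -c "
from look import *; look('rot',dict(side=(255,135,75,75),top=(225,115,85,75)),k=8)
from plan import *; gt()
from ovl import *
from station import ctrl
o=ctrl.get_obs(); T=o['ee_pos']; yaw=o['eef_rot'][2]; c=T[:2]+.044*np.array([np.cos(yaw),np.sin(yaw)]); print(c,yaw)
L=tieritems((*c,yaw),T[2]-.0296)+tieritems((*c,-1.94),.058,(0,255,0))
draw('side_rot.npz',(258,140,70,75),8,L,'pics/r1.png')
draw('top_rot.npz',(233,118,70,75),8,L,'pics/r2.png')
"
```

```text
t 21.7 pos [594.78  11.18 146.64] yaw 1.1974 rp [3.1414e+00 2.0000e-04] Ftool xyz [-2.51  1.95 -0.79] M [-0.556  0.027 -0.029] w 9.58
[0.61082574 0.05214633] 1.1974143039695204
```

View pics/r1.png

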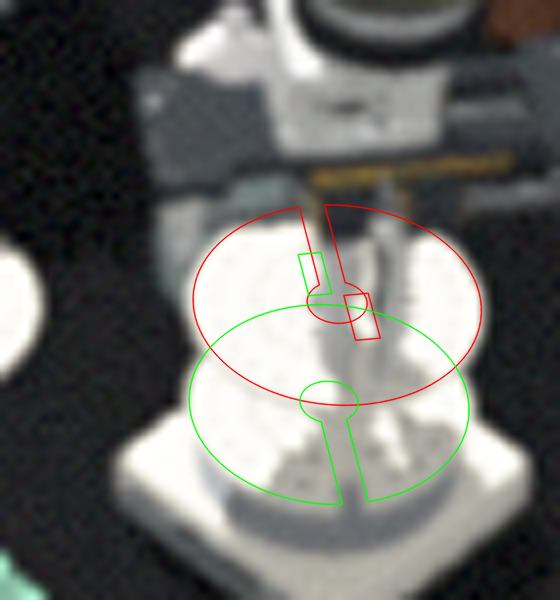

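View pics/r2.png

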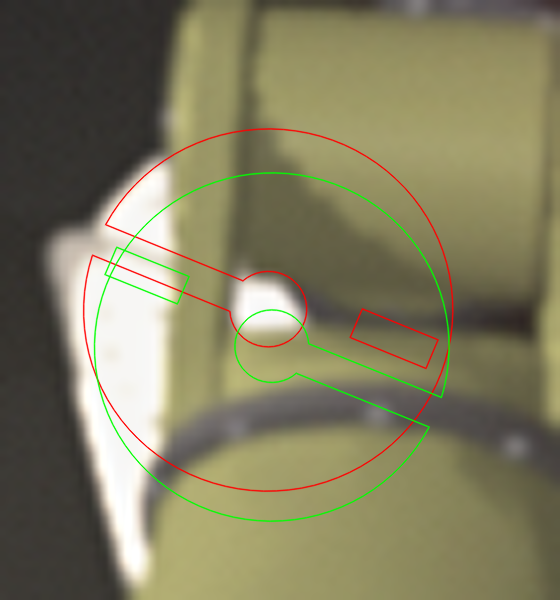

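Emit:
send_rows:
  series:
    - [0, 0, 0, 0, 0, 0, -1]
    - [0, 0, 0, 0, 0, 0, -1]

```text
time_s: 21.9
ee_pos: [0.5948, 0.0112, 0.1467]
eef_rot: [3.141, 0.0, 1.2]
force: [0.5, -2.4, 0.0]
grip_width: 0.0097
```

```bash
python3 -c "
from plan import *; gt()"
```

```text
t 21.9 pos [594.83  11.21 146.66] yaw 1.1996 rp [3.1414e+00 1.0000e-04] Ftool xyz [-2.02  1.33 -0.03] M [-0.704 -0.048 -0.125] w 9.72
```

Emit:
send_rows:
  series:
    - [0, 0, 0, -0.0003, 0.0001, 0, -1]
    - [0, 0, 0, -0.0005, 0.0002, 0.0001, -1]
    - [0, 0, 0, -0.0005, 0.0002, 0.0002, -1]

```text
time_s: 22.2
ee_pos: [0.5949, 0.011, 0.1465]
eef_rot: [-3.142, -0.0, 1.201]
force: [-0.8, 0.1, 2.4]
grip_width: 0.0099
```

```bash
python3 -c "
from plan import *; gt()"
```

```text
t 22.2 pos [594.88  10.95 146.54] yaw 1.201 rp [-3.1416e+00 -4.0000e-04] Ftool xyz [-0.24 -0.77 -2.37] M [-0.009  0.055 -0.056] w 9.93
```

Emit:
send_rows:
  series:
    - [0, 0, 0, 0, 0, 0, -0.8]
    - [0, 0, 0, 0, 0, 0, -0.7]
    - [0, 0, 0, 0, 0, 0, -0.5]
    - [0, 0, 0, 0, 0, 0, -0.5]
    - [0, 0, 0, 0, 0, 0, -0.5]

```text
time_s: 22.7
ee_pos: [0.5948, 0.0107, 0.1463]
eef_rot: [-3.141, 0.0, 1.201]
force: [-0.3, -0.8, 0.0]
grip_width: 0.0235
```

```bash
python3 -c "
from plan import *; gt()"
```

```text
t 22.7 pos [594.8   10.74 146.34] yaw 1.2011 rp [-3.1414e+00  1.0000e-04] Ftool xyz [-0.83  0.01 -0.01] M [-0.072  0.066 -0.034] w 23.55
```

Emit:
send_rows:
  series:
    - [0, 0, 0, 0, 0, -0.005, -0.5]
    - [0, 0, 0, 0, 0, -0.015, -0.5]
    - [0, 0, 0, 0, 0, -0.03, -0.5]
    - [0, 0, 0, 0, 0, -0.05, -0.5]
    - [0, 0, 0, 0, 0, -0.08, -0.5]
    - [0, 0, 0, 0, 0, -0.11, -0.5]
    - [0, 0, 0, 0, 0, -0.12, -0.5]

```text
time_s: 23.4
ee_pos: [0.5955, 0.0107, 0.2705]
eef_rot: [3.137, -0.002, 1.201]
force: [0.4, -0.8, 0.8]
grip_width: 0.0235
```

```bash
python3 -c "
from plan import *; go(((.40,-.16,.28),1.2))"
```

```text
t 23.4 at [0.5955 0.0107 0.2705] [ 3.1366e+00 -1.7000e-03  1.2011e+00] F [ 0.41 -0.84  0.81] M [-0.076  0.081 -0.063] w 0.0235 q [-0.04  0.37  1.32  0.    1.45  0.33]
([0.28, -0.1, 0.06], [-0.2298, -0.1206, -0.0105])
```

Emit:
send_rows:
  series:
    - [0, 0, 0, -0.035, -0.018, -0.005, -0.5]
    - [0, 0, 0, -0.075, -0.04, -0.01, -0.5]
    - [0, 0, 0, -0.115, -0.06, -0.01, -0.5]
    - [0, 0, 0, -0.155, -0.08, -0.01, -0.5]
    - [0, 0, 0, -0.195, -0.1, -0.01, -0.5]
    - [0, 0, 0, -0.225, -0.12, -0.01, -0.5]
    - [0, 0, 0, -0.23, -0.12, -0.01, -0.5]

```text
time_s: 24.1
ee_pos: [0.3976, -0.1618, 0.2766]
eef_rot: [3.141, 0.0, 1.199]
force: [0.0, -0.2, 0.2]
grip_width: 0.0237
```

```bash
python3 -c "
from look import *; look('fin',dict(side=(265,140,60,75),top=(230,122,70,75)),k=6)
from plan import *; gt()
from ovl import *
L=tieritems((.6108,.0521,1.2),.117)+tieritems((.6108,.0521,-1.94),.058,(0,255,0))
draw('side_fin.npz',(258,145,70,65),9,L,'pics/f1.png')
draw('top_fin.npz',(233,118,66,66),10,L,'pics/f2.png')
cv2.imwrite('pics/f_full.png',np.load('top_fin.npz')['pixels'][:,:,::-1])
"
```

```text
t 24.2 pos [ 399.67 -160.86  276.59] yaw 1.1993 rp [ 3.141 -0.   ] Ftool xyz [0.05 0.79 0.49] M [-0.059  0.095 -0.053] w 23.82
```

View pics/fin.png

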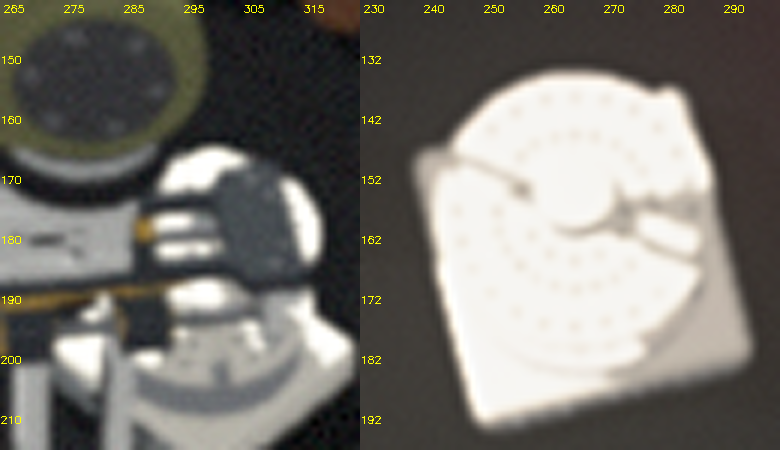

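View pics/f2.png

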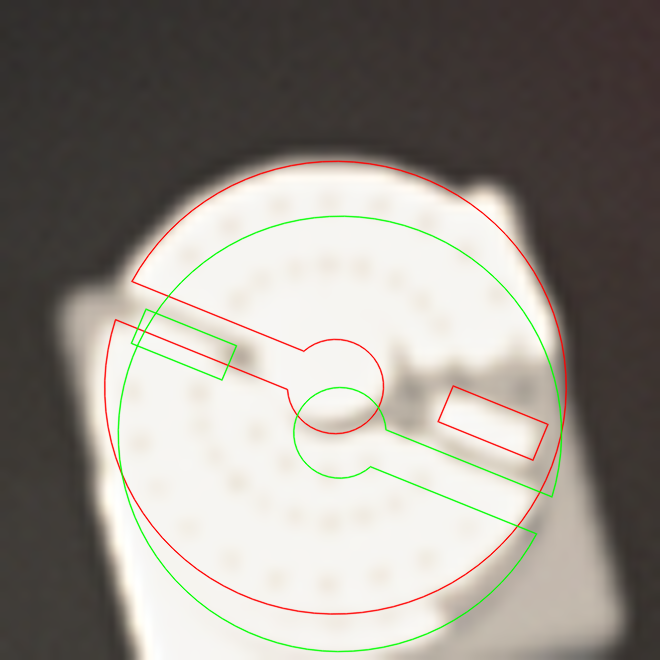

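View pics/f1.png

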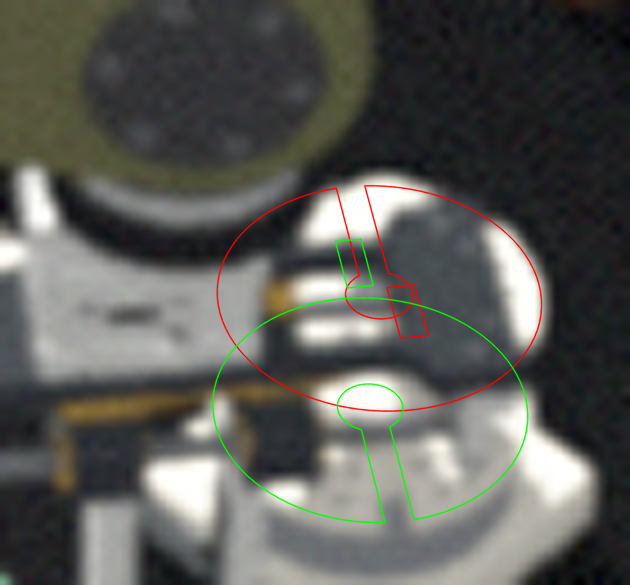

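View pics/f_full.png

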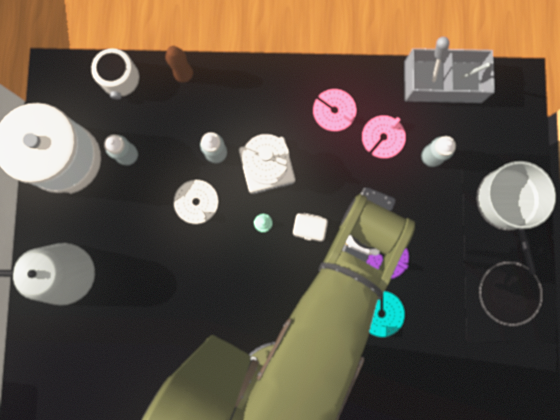

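```bash
python3 -c "
from plan import *; go(((.40,.06,.29),1.2),((.28,.36,.29),1.2))"
```

```text
t 24.2 at [ 0.3997 -0.1609  0.2766] [ 3.141  -0.      1.1993] F [ 0.75 -0.24 -0.49] M [-0.059  0.095 -0.053] w 0.0238 q [-0.47 -0.01  1.75  0.    1.4  -0.1 ]
([0.03, -0.0, -0.04], [0.2059, -0.0798, -0.0134])
([0.03, -0.0, -0.04], [0.4419, -0.3006, -0.0136])
```

Emit:
send_rows:
  series:
    - [0, 0, 0, 0.02, -0.014, -0.013, -0.5]
    - [0, 0, 0, 0.05, -0.034, -0.013, -0.5]
    - [0, 0, 0, 0.08, -0.054, -0.013, -0.5]
    - [0, 0, 0, 0.11, -0.075, -0.013, -0.5]
    - [0, 0, 0, 0.14, -0.095, -0.013, -0.5]
    - [0, 0, 0, 0.17, -0.116, -0.013, -0.5]
    - [0, 0, 0, 0.2, -0.136, -0.013, -0.5]
    - [0, 0, 0, 0.23, -0.156, -0.013, -0.5]

```text
time_s: 25.0
ee_pos: [0.3371, 0.1128, 0.2894]
eef_rot: [-3.142, -0.0, 1.202]
force: [1.0, -0.5, 0.5]
grip_width: 0.0234
```

Emit:
send_rows:
  series:
    - [0, 0, 0, 0.03, -0.02, 0, -0.5]
    - [0, 0, 0, 0.06, -0.04, 0, -0.5]
    - [0, 0, 0, 0.09, -0.061, 0, -0.5]
    - [0, 0, 0, 0.12, -0.081, 0, -0.5]
    - [0, 0, 0, 0.15, -0.102, 0, -0.5]
    - [0, 0, 0, 0.18, -0.122, 0, -0.5]
    - [0, 0, 0, 0.205, -0.14, 0, -0.5]
    - [0, 0, 0, 0.21, -0.144, 0, -0.5]

```text
time_s: 25.8
ee_pos: [0.2776, 0.3614, 0.2887]
eef_rot: [-3.141, 0.001, 1.205]
force: [-1.0, -0.5, -0.1]
grip_width: 0.0237
```

```bash
python3 -c "
from look import *; look('fin2',dict(side=(260,150,70,75),top=(233,122,64,75)),k=6)
from plan import *; gt()
from ovl import *
L=tieritems((.6108,.0521,1.2),.117)+tieritems((.6108,.0521,-1.94),.058,(0,255,0))
draw('side_fin2.npz',(258,145,70,65),9,L,'pics/g1.png')
cv2.imwrite('pics/g_side.png',np.load('side_fin2.npz')['pixels'][:,:,::-1])
t=dict(np.load('top_fin2.npz')); P=cloud(t); r=np.hypot(P[...,0]-.6108,P[...,1]-.0521)
m=(r>.022)&(r<.056)&(P[...,2]>.11)&(P[...,2]<.133); Q=P[m]; A=np.c_[Q[:,:2]-[.6108,.0521],np.ones(len(Q))]
print('plane',np.linalg.lstsq(A,Q[:,2],rcond=None)[0],len(Q))
m=(r>.028)&(r<.062)&(P[...,2]>.142)&(P[...,2]<.168); Q=P[m]; d=Q.mean(0); print('tab',len(Q),d,np.arctan2(.0521-d[1],.6108-d[0]))
m=(r>.026)&(r<.062)&(P[...,2]>.085)&(P[...,2]<.105); Q=P[m]; print('lower tab through slot',len(Q),Q.mean(0) if len(Q) else '')
"
```

```text
t 25.9 pos [278.35 359.44 288.81] yaw 1.2037 rp [-3.1411e+00  1.2000e-03] Ftool xyz [-0.63  0.35  0.48] M [-0.051  0.11  -0.07 ] w 23.56
plane [-0.00317038 -0.00171844  0.12305584] 1085
tab 49 [0.59305303 0.01199474 0.15526481] 1.154188633534985
lower tab through slot 23 [0.6281296  0.09254157 0.09839559]
```

View pics/fin2.png

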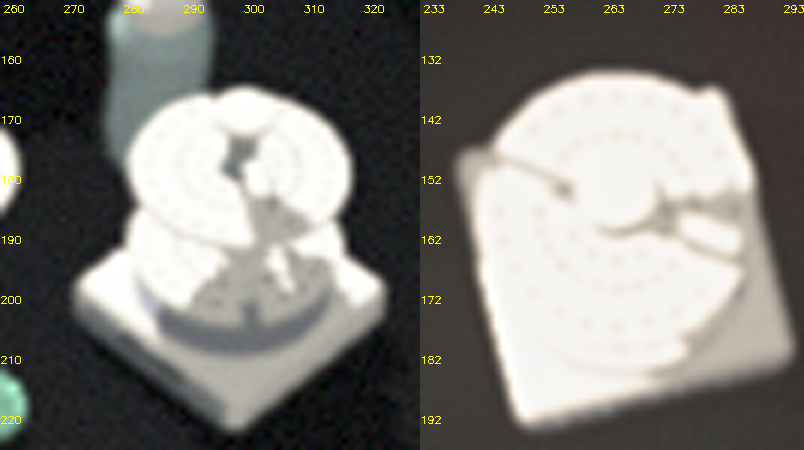

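View pics/g1.png

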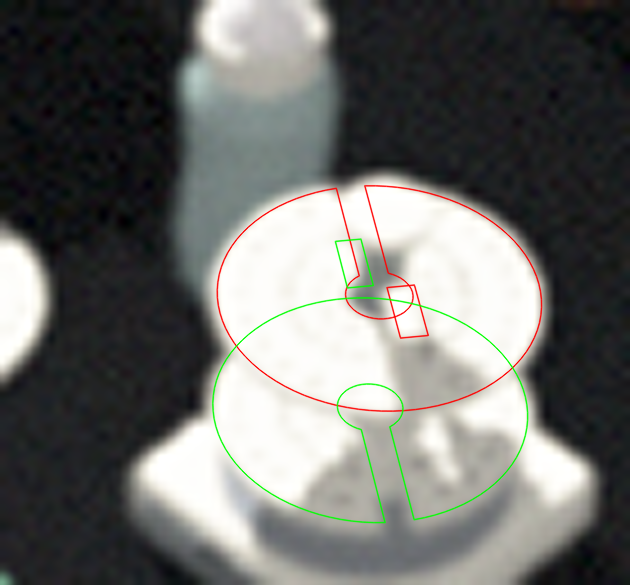

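```bash
python3 - <<'E'
from ovl import *
c=dict(np.load('top_fin2.npz')); p=c['pixels'].astype(float); c['pixels']=np.clip((p-120)*255/135,0,255).astype(np.uint8); np.savez('tmp.npz',**c)
S=(.6105,.0528)
L=[]
for y,col in ((1.14,(0,0,255)),(1.20,(0,255,0)),(1.26,(255,0,0))): L+=tieritems((*S,y),.117,col)
draw('tmp.npz',(238,140,52,32),15,L,'pics/k.png')
draw('tmp.npz',(238,140,52,32),15,[],'pics/k0.png')
t=dict(np.load('top_fin2.npz')); x,y,w,h=236,132,62,60
g=cv2.resize(t["pixels"][y:y+h,x:x+w].astype(np.float32).min(2),None,fx=12,fy=12,interpolation=cv2.INTER_CUBIC)
for th in (215,225,232,236):
    n,l,st,ce=cv2.connectedComponentsWithStats((g>th).astype(np.uint8))
    k=l[int((161-y)*12),int((279-x)*12)]
    if k: 
        u,v=ce[k]; X=ray(t,x+(u+.5)/12-.5,y+(v+.5)/12-.5,.157); d=X[:2]-S; print(th,st[k],X.round(4),np.arctan2(-d[1],-d[0]),np.hypot(*d))
E
```

```text
215 [ 485  311  117   73 5412] [0.5932 0.0135 0.157 ] 1.15682547085284 0.04294976479727719
225 [ 488  314  110   66 4405] [0.5933 0.0135 0.157 ] 1.1570377379085564 0.04290333141100362
232 [ 492  317  104   60 3619] [0.5933 0.0135 0.157 ] 1.1575118005162213 0.042894070347131254
236 [ 494  318  100   58 3081] [0.5933 0.0136 0.157 ] 1.1577956902988427 0.04284717946871255
```

View pics/k.png

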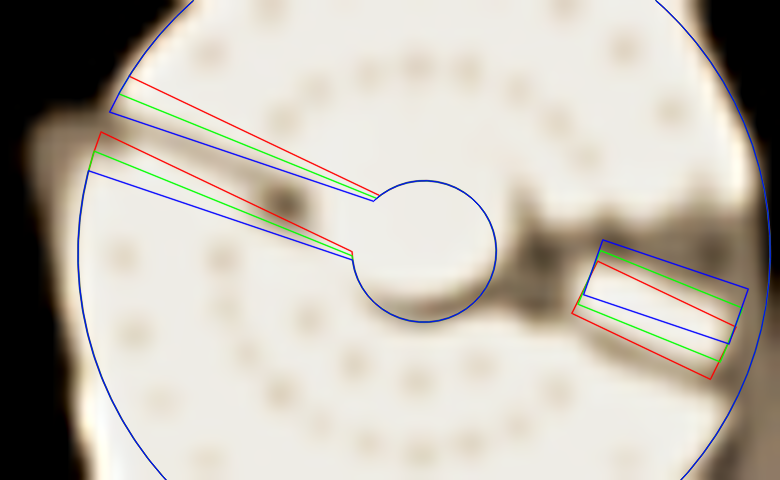

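View pics/k0.png

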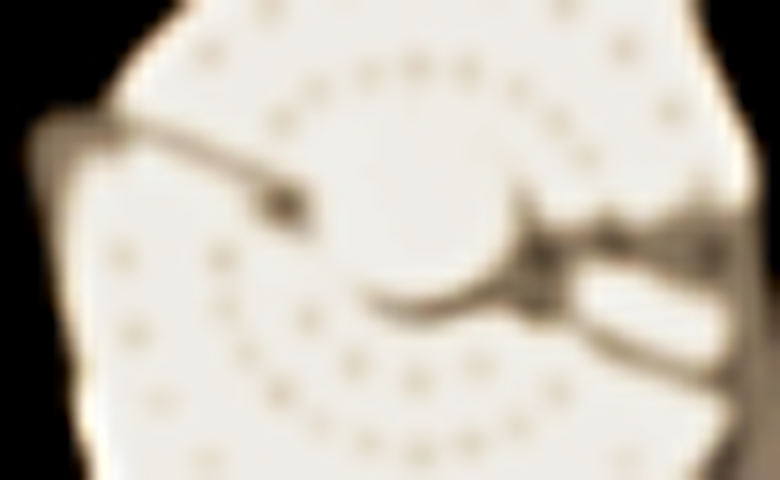

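The final views show the tier seated and level. The depth plane fit puts its top face at 0.123 m, so the underside is at about 0.117 m, which matches where I felt the collar. The slope is about 0.3 %. The slot is at top-image (243–256,148–153) and the tab at about (281,160), opposite the lower tier's slot. The other objects sit at the same pixels as before. The arm is clear, so I'm handing in.

```bash
python3 -c "
from station import ctrl
print(ctrl.hand_in())"
```

```text
the job is handed in; nothing more can be done
None
```

The tier is on the stand, resting level on the collar with its slot turned away from the lower tier's slot. I handed the job in at about 26 s, with the arm clear of everything.

**What I did:**
1. I gripped the white slotted tier by its tab and slid it onto the stem through the gap. I touched the slot side and the hole's back wall lightly (about 4 N and 7 N) to centre it.
2. I lowered it over the hub until it bottomed. The upward force reached 6.8 N, with the underside at about 117 mm.
3. I eased the press, turned the tier 53° anticlockwise on the collar with about 1–4 N on it, then let go and backed off.

**Last checks:**
- **Seating:** the top-camera depth gives the tier's top face at 123 mm with a slope of about 0.3 %. That matches the collar height I felt.
- **Slot direction:** the tool's yaw at release was 1.201 rad. The target was 1.20 rad, taken from a lower slot reading of −1.94 ± 0.03 rad.
- **Disagreements:** the placed tier's tab read about 1.155 rad from the depth map and from its bright blob in the image. I put that down to the cap's shadow on the tab. The lower tier's slot read between −1.91 and −1.98 rad by different methods.
- **Surroundings:** the lower tier and the other objects look unmoved in the final top view. I compared them by eye only.

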